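# Weigh the gear blank on the guarded bench balance

### The arm

A 6-joint arm with a two-finger parallel gripper is mounted at the origin on the work surface. World frame = base frame: x ahead of the robot, y to its left, z up, the work surface at z = 0. Lengths are in m, angles in rad, forces in N, time in s.
With the tool pointing down it reaches from about 0.225 to 0.875 m from the base axis. Payload 3.4 kg.
Tool frame: the origin (TCP) lies at the very end of the fingers, on their centre line; the grasp point (between the pads) lies 19 mm behind it (tcp_to_grasp is the distance from the TCP to the grasp point, in m); y points along the fingers, z is the direction in which the jaws open and shut, and the axes are right-handed (so a half turn about y gives the same grasp; the last joint's range is limited). The gripper opens to 85 mm and grips with 20 to 120 N. Pads are 22 mm wide; open, the fingers measure 114 mm over their backs; the gripper's body (76 mm by 85 mm) begins 54 mm behind the grasp point. The pads swing forward as they close: fully open they stand 13 mm farther back than shut.
Start: joints at [0.993, 0.276, 1.505, -0, 1.361, -0.121], TCP at [0.254, 0.516, 0.231] pointing down, gripper open.
Joint ranges: [-2.89, 2.89], [-0.75, 2.08], [0.22, 2.7], [-1.18, 4.32], [0.11, 2.71], [-2.7, 2.7]. Speed limits (rad/s): [2.57, 2.57, 3.14, 3.14, 3.14, 3.14].

### API

Orientations are given as a 3x3 rotation matrix whose columns are the frame's x, y, z axes.
In Python, from bench import * gives the robot as it stands.
- The arm moves only by the tool arm_command, never from a script. Its argument "steps" is a list of rows, each a list of 7 numbers: the shift along the world's x, y, z in cm, then the turn, a rotation vector about the world's x, y, z in rad, then the opening, from 0 (shut) to 1 (fully open). A call has exactly 8 rows; each row is the pose to reach, as a shift and turn from the pose measured when the call began; what a row does not reach only later rows make up. A row lasts 1/12 s, in which the tool goes at most 41.7 mm and 7.16 degrees, less where a joint would pass 70% of its speed; a pose out of reach is approached as far as the arm can. A call with a gripper value outside its range is refused whole. The fingers move at their own pace and stop on an object; "squeeze" is the grip in N (left out, the last holds). Time passes only in rows, so rows that repeat a pose let the fingers close, or fill a call up. It gives the time, the measured TCP pose, the force and the opening at its end, in the units of the state.
- sense(): the state, without advancing time (a new reading comes with each control period).
- grab_frame(name): name is "scene" or "top"; returns (picture, depth): 420x560x3 uint8, red, green, blue; 420x560 float32, m along the optical axis (not along the pixel's ray), 0 where there is no reading.
- get_calibration(name): a dict with "mtx" (3x3 intrinsics, pixels), "D" ([k1, k2, p1, p2, k3] as OpenCV has them; the pictures are not rectified), "R" (3x3) and "t" (3): a world point X has camera coordinates R X + t. Camera axes: x right, y down, z forward; pixel columns grow to the right and rows downward; lengths in m; the calibration is good to about 2 mm. A picture is of the moment at which its call begins. get_calibration takes no time and is no camera call.
- sign_off(): hands the job in, once; it reports no verdict.
The state is a dict: "t": time; "q": joint angles; "dq": joint speeds; "joint_efforts": joint torques, N m; "tcp_pos": TCP position; "eef_rot": TCP orientation; "ft_force": force on the tool from outside, world axes, zero at the start; "moment": the same for the moment, N m; "gripper_width": finger opening in m.
Only numpy, scipy, OpenCV 4.12 (cv2) and the standard library are available. Lean on these libraries where they do the work, as an engineer would, in place of code of your own. Each camera call takes 0.05 s, during which the arm holds its last target.

### The job

Weigh the gear blank that is lying on the balance: first swing the barred guard over the empty pan up and back past its balance point so that it stays open by itself, then take the right weights from under the rack's shelf and set them gently, upright, on that pan so that the beam comes to rest level. Leave the guard open, any weight you do not need standing in the rack, and the blanks and everything else where they are.

Things in the scene. Friction and masses are not known exactly. Their poses are not given: they have to be found in the camera images.
- balance: two-pan bench balance, fixed, grey. Origin on the bench under its middle; y runs along the beam, -x is its front, facing the robot. Base 150 x 370 mm, 50 mm high; a 60 x 70 mm housing in the middle, 110 mm high, its needle reaching 150 mm. Blank pan at y = +120 mm, weight pan (under the guard) at y = -120 mm. Posts at x = +73, y = -192 and -48 mm, 165 mm high, carry the guard's hinge.
- beam (a joint): beam angle (rad): 0 = blank pan fully down on its stop (start), 0.10 = level, 0.20 = weight pan fully down on its stop. A load difference of 100 g swings it fully over from level to a stop; 10 g shifts it about 0.01. The pans move 12 mm per 0.1.
- weight_pan: the weight pan, empty at start: a flat steel plate 110 x 110 mm with a rim 5 mm above it. Both pans stay horizontal and move straight up and down, so it does not matter where on a pan a load stands. Origin at the centre of its upper face, 92 mm above the bench at start, 80 mm when level; axes as the balance's.
- weight_pan_top (a point): centre of the weight pan's upper face (it moves with the pan), axes as the balance's
- guard (a joint): angle (rad) of the barred guard over the weight pan: 0 = shut (flat above the pan), 2.05 = fully open against its stop, leaning back. It falls shut by its own weight below about 1.65 and falls open beyond it. Mass about 0.25 kg (0.2 to 0.33).
- guard_handle (a point): centre of the guard's handle: a black round bar 14 mm thick, 40 mm long, parallel to the balance's y, on a stem at its middle, 35 mm in front of the guard's front edge, from which a barred skirt hangs 45 mm down. It lies 180 mm from the hinge line; when shut it is at the hinge's height, on the -x (front) side.
- guard_hinge (a point): middle of the guard's hinge line, 157 mm above the bench; the line runs along the balance's y. The guard is 130 mm wide; its bars leave 16 mm gaps.
- rack: dark steel rack, fixed, wooden foot. Origin on the bench under its middle, -x is its open front, y along the row. Foot plate 130 x 280 mm, 8 mm thick; weights stand on it about 20 mm in front of the middle, 66 mm apart. A slatted shelf, underside 175 mm above the bench, covers x = -40 to +63, y = -140 to +140 mm, on two rear posts at x = +55, y = +-132 mm. Fixed bins on it, x above +9 mm, reach 217 mm.
- w100_mid (a point): centre (half-way up) of the 100 g weight: a plain upright steel cylinder, 20 mm diameter, 40 mm tall; z axis along the cylinder. Starts standing in the rack.
- w200_mid (a point): centre (half-way up) of the 200 g weight: a plain upright steel cylinder, 26 mm diameter, 48 mm tall; z axis along the cylinder. Starts standing in the rack.
- w400_mid (a point): centre (half-way up) of the 400 g weight: a plain upright steel cylinder, 34 mm diameter, 56 mm tall; z axis along the cylinder. Starts standing in the rack.
- blank_small_mid (a point): centre of a steel gear blank (flat ring, bore 20 mm) of 56 mm diameter, 18 mm thick; weighs 300 g within 3 per cent. z along its axis. One of the three blanks, a different one each time, lies on the balance's blank pan; the other two lie on the stand.
- blank_medium_mid (a point): centre of a steel gear blank (flat ring, bore 20 mm) of 64 mm diameter, 22 mm thick; weighs 500 g within 3 per cent. z along its axis. One of the three blanks, a different one each time, lies on the balance's blank pan; the other two lie on the stand.
- blank_large_mid (a point): centre of a steel gear blank (flat ring, bore 20 mm) of 72 mm diameter, 20.5 mm thick; weighs 600 g within 3 per cent. z along its axis. One of the three blanks, a different one each time, lies on the balance's blank pan; the other two lie on the stand.
- stand: fixed wooden block 90 x 200 mm, 68 mm high, at the back, carrying the two spare blanks; origin under its middle
- sleeve: bystander: short steel tube, 30 mm diameter, 22 mm bore, 34 mm tall, standing in the row with the weights; origin at its underside
- jar: bystander: amber jar, 48 mm diameter, 65 mm tall, origin at its underside
- spray: bystander: spray can, 54 mm diameter, 190 mm tall, origin at its underside
- cartridge: bystander: black and red nozzled cartridge, 50 mm diameter, 210 mm tall, origin at its underside
- tin: bystander: tin, 80 mm diameter, 120 mm tall, origin at its underside
- wrench: bystander: wrench lying flat, 180 mm long along its x axis
- driver: bystander: screwdriver lying flat, 190 mm long along its x axis

How it is judged:
On the way:
1. the guard is open past its balance point, leaning on its stop (value of joint guard above 1.9 rad), for 0.3 s.
At the end, for the whole second after the job is handed in: the guard is open (above 1.9 rad), the beam is level (0.10 within 0.03 rad) and at rest, and every weight stands upright (within 0.15 rad) either on the weight pan or on the rack's foot plate (value of joint guard above 1.9 rad and value of joint beam between 0.07 and 0.13 rad and velocity of joint beam between -0.05 and 0.05 rad/s and ((x of w100_mid in the frame of weight_pan_top between -0.056 and 0.056 m and y of w100_mid in the frame of weight_pan_top between -0.056 and 0.056 m and z of w100_mid in the frame of weight_pan_top between 0.014 and 0.028 m) or (x of w100_mid in the frame of rack between -0.066 and 0.066 m and y of w100_mid in the frame of rack between -0.141 and 0.141 m and z of w100_mid in the frame of rack between 0.022 and 0.034 m)) and angle between each of w100_mid, w200_mid, w400_mid's own z axis and vertical below 0.15 rad and ((x of w200_mid in the frame of weight_pan_top between -0.056 and 0.056 m and y of w200_mid in the frame of weight_pan_top between -0.056 and 0.056 m and z of w200_mid in the frame of weight_pan_top between 0.018 and 0.032 m) or (x of w200_mid in the frame of rack between -0.066 and 0.066 m and y of w200_mid in the frame of rack between -0.141 and 0.141 m and z of w200_mid in the frame of rack between 0.026 and 0.038 m)) and ((x of w400_mid in the frame of weight_pan_top between -0.056 and 0.056 m and y of w400_mid in the frame of weight_pan_top between -0.056 and 0.056 m and z of w400_mid in the frame of weight_pan_top between 0.022 and 0.036 m) or (x of w400_mid in the frame of rack between -0.066 and 0.066 m and y of w400_mid in the frame of rack between -0.141 and 0.141 m and z of w400_mid in the frame of rack between 0.03 and 0.042 m))); the robot touches nothing.
It fails at once if a gear blank is taken or pushed (moved more than 30 mm) (distance of any of blank_small_mid, blank_medium_mid, blank_large_mid from where it was at the start of the episode above 0.03 m).
It fails at once if a bystander is moved more than 30 mm (distance of any of sleeve, jar, spray, cartridge, tin, wrench, driver from where it was at the start of the episode above 0.03 m).
It fails at once if a weight is put on the pan while the guard is not open (value of joint guard below 1.5 rad and distance between any of w100_mid, w200_mid, w400_mid and weight_pan_top below 0.07 m).
It fails at once if the weight pan is struck or pressed hard (more than 60 N) (contact force between weight_pan and anything else above 60 N).
It also fails if it takes over 72 s, if anything falls off the work surface, if the arm or the gripper's body presses on something with over 40 N, if the wrist force passes 120 N, or if a joint passes its speed limit or range.

## Working session

There is one attempt and no reset: what is moved stays moved. The work goes in short steps, Python scripts to look and compute and a tool call to move; the robot and the scene stay as the last step left them, time stands still between calls to the robot, and variables do not carry over. Pictures are saved under pics/ and viewed, and the job is handed in when it is done.

Besides the shell and the picture viewer there is one more tool, called after "Call:" in YAML: its name, and indented under it one key for each argument. arm_command: Moves the arm, as the interface text tells. Its arguments: {"type":"object","properties":{"steps":{"type":"array","items":{"type":"array","items":{"type":"number"}}},"squeeze":{"type":"number"}},"required":["steps"]}

```bash
mkdir -p pics; ls; python3 - <<'E'
from bench import *
import cv2,numpy as np
s=sense();print({k:np.round(v,3).tolist() for k,v in s.items()})
for n in("scene","top"):
    p,d=grab_frame(n);cv2.imwrite(f"pics/{n}0.png",p[:,:,::-1]);np.save(f"pics/{n}0.npy",d)
    c=get_calibration(n);print(n,{k:np.round(v,4).tolist() for k,v in c.items()})
E
```

```text
pics
{'t': 0.0, 'q': [0.993, 0.277, 1.506, 0.0, 1.361, -0.121], 'dq': [0.002, 0.002, 0.0, 0.002, -0.001, 0.001], 'joint_efforts': [-0.001, -41.677, -24.581, -0.0, 0.011, 0.0], 'tcp_pos': [0.253, 0.516, 0.23], 'eef_rot': [[0.897, -0.001, 0.441], [-0.441, -0.002, 0.897], [-0.0, -1.0, -0.002]], 'ft_force': [-0.16, -0.713, 0.214], 'moment': [-0.029, -0.02, -0.022], 'gripper_width': 0.085}
scene {'mtx': [[495.7521, 0.0, 283.8808], [0.0, 495.7521, 211.7407], [0.0, 0.0, 1.0]], 'D': [-0.1258, 0.0, 0.0, 0.0, 0.0], 'R': [[-0.8278, 0.5609, -0.0127], [0.3725, 0.5325, -0.7601], [-0.4196, -0.6339, -0.6497]], 't': [0.45, -0.091, 1.6157]}
top {'mtx': [[390.6036, 0.0, 275.1824], [0.0, 390.6036, 202.692], [0.0, 0.0, 1.0]], 'D': [-0.071, 0.0, 0.0, 0.0, 0.0], 'R': [[0.006, -0.9999, 0.008], [-0.9848, -0.0073, -0.1733], [0.1733, -0.0069, -0.9848]], 't': [-0.0108, 0.5458, 1.1892]}
```

View pics/scene0.png

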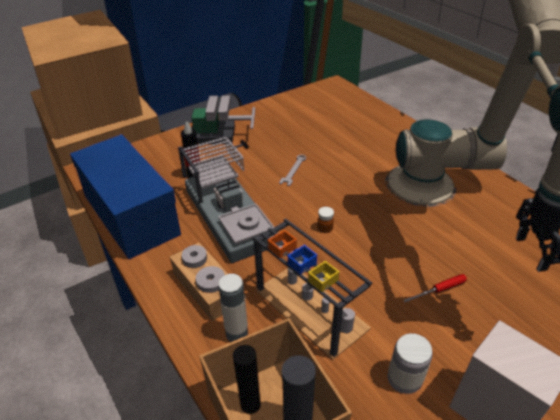

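View pics/top0.png

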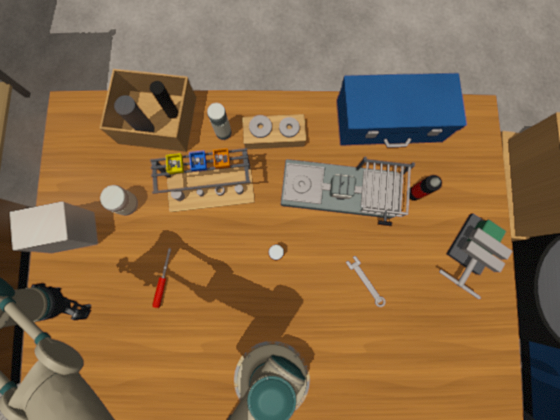

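The scene view shows the balance around (230,200) and the rack around (310,290). The top view shows the balance at (345,188), the rack at (208,185) and the guard handle at about (385,221). I'll enlarge both.

```bash
cat > h.py <<'E'
from bench import *
import cv2,numpy as np
def ray(n,u,v):
    c=get_calibration(n);K=np.array(c["mtx"]);D=np.array(c["D"]);R=np.array(c["R"]);t=np.array(c["t"])
    p=cv2.undistortPoints(np.array([[[u,v]]],float),K,D)[0,0]
    return -R.T@t, R.T@np.array([p[0],p[1],1.])
def atz(n,u,v,z):
    o,d=ray(n,u,v);return o+d*(z-o[2])/d[2]
def atd(n,u,v,D):
    o,d=ray(n,u,v);return o+d*D[int(round(v)),int(round(u))]
def proj(n,X):
    c=get_calibration(n);R=np.array(c["R"])
    return cv2.projectPoints(np.array(X,float).reshape(-1,3),cv2.Rodrigues(R)[0],np.array(c["t"],float),np.array(c["mtx"]),np.array(c["D"]))[0][:,0]
def crop(n,img,x0,y0,x1,y1,s,out):
    c=cv2.resize(img[y0:y1,x0:x1],None,fx=s,fy=s,interpolation=cv2.INTER_CUBIC)
    for x in range((x0+9)//10*10,x1,10):
        cv2.line(c,((x-x0)*s,0),((x-x0)*s,4 if x%20 else 10),(0,255,255),1)
        if x%20==0: cv2.putText(c,str(x),((x-x0)*s,20),0,.35,(0,255,255),1)
    for y in range((y0+9)//10*10,y1,10):
        cv2.line(c,(0,(y-y0)*s),(4 if y%20 else 10,(y-y0)*s),(0,255,255),1)
        if y%20==0: cv2.putText(c,str(y),(12,(y-y0)*s+4),0,.35,(0,255,255),1)
    cv2.imwrite(out,c)
def look(tag):
    r={}
    for n in("scene","top"):
        p,d=grab_frame(n);p=np.ascontiguousarray(p[:,:,::-1]);cv2.imwrite(f"pics/{n}{tag}.png",p);np.save(f"pics/{n}{tag}.npy",d);r[n]=(p,d)
    return r
E
python3 - <<'E'
from h import *
s=cv2.imread("pics/scene0.png");t=cv2.imread("pics/top0.png")
crop("t",t,145,140,265,220,6,"pics/t_rack.png")
crop("t",t,275,145,425,235,5,"pics/t_bal.png")
crop("s",s,240,215,380,355,4,"pics/s_rack.png")
crop("s",s,165,125,285,265,4,"pics/s_bal.png")
E
```

```text
(no output)
```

View pics/t_rack.png

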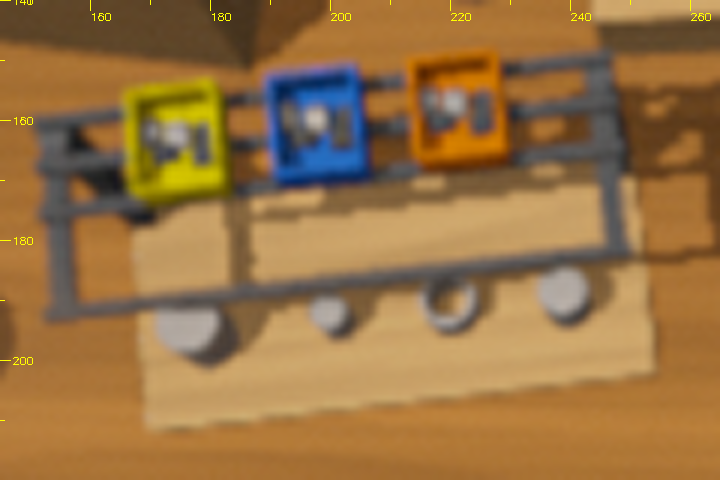

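View pics/t_bal.png

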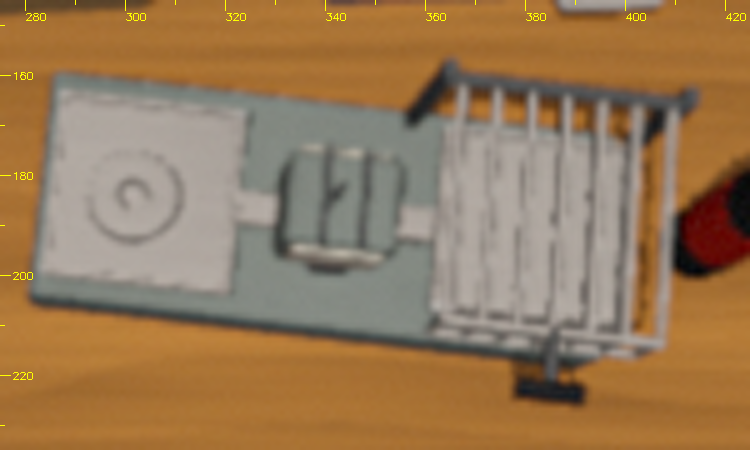

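View pics/s_rack.png

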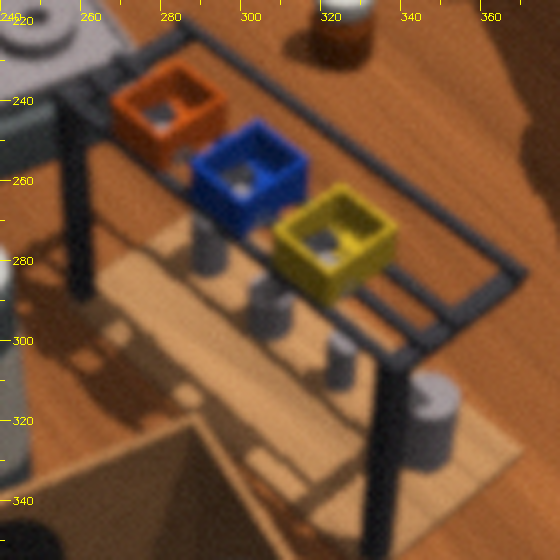

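View pics/s_bal.png

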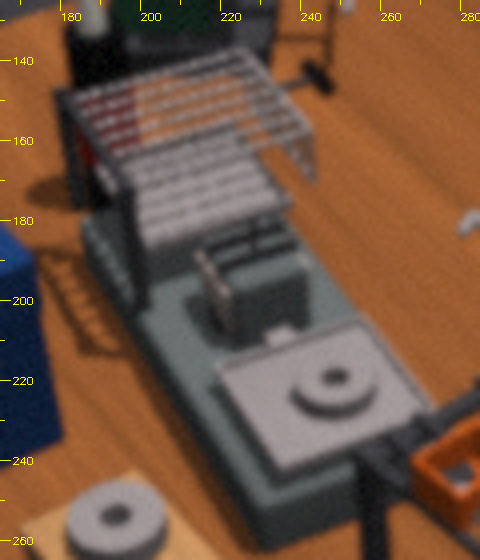

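```bash
cat > fit.py <<'E'
from h import *
from scipy.optimize import least_squares
def T(p,X):
    c,s=np.cos(p[2]),np.sin(p[2]);X=np.array(X,float)
    return np.c_[p[0]+c*X[:,0]-s*X[:,1],p[1]+s*X[:,0]+c*X[:,1],X[:,2]]
def fit(pts,p0):
    def f(p):
        return np.concatenate([(proj(n,T(p,[X]))[0]-uv) for n,X,uv in pts])
    r=least_squares(f,p0,loss="soft_l1");return r.x,f(r.x).reshape(-1,2)
bal=[("top",(.075,.185,.05),(285,159.5)),("top",(-.075,.185,.05),(281,205)),
("top",(0,.12,.0885),(301.5,184)),("top",(-.107,-.12,.157),(384.7,222.5)),
("top",(.073,-.192,.165),(413,164)),("top",(.073,-.048,.165),(363,158.5)),
("scene",(-.107,-.12,.157),(242,144))]
rack=[("top",(-.065,.14,.008),(169,211.5)),("top",(-.065,-.14,.008),(254.5,202)),("top",(-.04,.14,.18),(152,191)),("top",(-.04,-.14,.18),(247,180.5)),
("scene",(-.065,.14,.008),(370,327)),("scene",(-.065,.14,.0),(370,330))]
if __name__=="__main__":
    for nm,b,p0 in(("bal",bal,[.55,-.2,0]),("rack",rack,[.55,.2,0])):
        p,r=fit(b,p0);print(nm,p.round(4));print(r.round(1).tolist())
    D=np.load("pics/top0.npy")
    for a,b,z in(((292,184),(311.5,184),.088),((302,175),(302,193.5),.088)):
        A=atz("top",*a,z);B=atz("top",*b,z);print("blankdia",np.linalg.norm(A-B))
    for nm,u,v,z in(("w400",176.3,193.5,.064),("w100",198.5,191.3,.048),("sleeve",219,190,.042),("w200",239,187.5,.056),("stand1",260,126,.09),("stand2",289,126,.09)):
        print(nm,atz("top",u,v,z).round(4),"depthpt",atd("top",u,v,D).round(4))
    print("blank",atd("top",306,184,D).round(4),"pan",atd("top",315,195,D).round(4),"handle",atd("top",384.7,222.5,D).round(4))
    for nm,u,v in(("jar",276,252),("wr",352,262),("dr",168,252),("redcan",429,183),("drill?",462,280)):print(nm,atd("top",u,v,D).round(3))
E
python3 fit.py
```

```text
bal [ 0.5915 -0.2136 -0.1009]
[[-0.3, 0.7], [-1.1, 0.8], [2.1, -1.8], [-0.0, -0.7], [-0.1, -0.2], [1.7, -0.1], [1.5, 0.8]]
rack [0.6059 0.2095 0.1295]
[[-0.2, -0.7], [-0.6, -1.5], [0.6, 1.9], [3.1, 0.7], [0.3, 1.1], [-0.0, 0.1]]
blankdia 0.0603538580521999
blankdia 0.05857109680201572
w400 [0.57   0.3042 0.064 ] depthpt [0.5698 0.3038 0.0654]
w100 [0.5808 0.2374 0.048 ] depthpt [0.5811 0.2376 0.0469]
sleeve [0.5868 0.1729 0.042 ] depthpt [0.5939 0.1777 0.0079]
w200 [0.5924 0.1078 0.056 ] depthpt [0.5927 0.1079 0.0544]
stand1 [0.7852 0.0428 0.09  ] depthpt [0.7949 0.0437 0.065 ]
stand2 [ 0.7861 -0.0492  0.09  ] depthpt [ 0.7944 -0.0502  0.0685]
blank [ 0.5984 -0.1019  0.087 ] pan [ 0.5677 -0.1315  0.0675] handle [ 0.4706 -0.3213  0.16  ]
jar [ 0.39  -0.01   0.064]
wr [ 0.362 -0.256  0.   ]
dr [0.389 0.333 0.017]
redcan [ 0.586 -0.455  0.169]
drill? [ 0.305 -0.577  0.082]
```

```bash
python3 - <<'E'
from h import *
D=np.load("pics/top0.npy");t=cv2.imread("pics/top0.png")
c=get_calibration("top");K=np.array(c["mtx"]);R=np.array(c["R"]);tt=np.array(c["t"])
vv,uu=np.mgrid[0:420,0:560]
P=cv2.undistortPoints(np.stack([uu,vv],-1).reshape(-1,1,2).astype(float),K,np.array(c["D"])).reshape(420,560,2)
W=(np.dstack([P,np.ones((420,560))])*D[...,None]-tt)@R
np.save("pics/W0.npy",W)
for nm,(u,v),lo,hi in(("bal",(302,184),.078,.1),("s1",(260,126),.078,.1),("s2",(289,126),.078,.1)):
    w=W[v-16:v+17,u-16:u+17].reshape(-1,3);m=(w[:,2]>lo)&(w[:,2]<hi)
    base=w[(w[:,2]>.06)&(w[:,2]<.075)][:,2]
    q=w[m];h=cv2.convexHull((q[:,:2]*1e4).astype(np.float32));(cc,rr)=cv2.minEnclosingCircle(h)
    print(nm,m.sum(),"z",np.median(q[:,2]).round(4),"base",np.median(base).round(4),"c",np.array(cc)/1e4,"dia",2*rr/1e4, "hulldia",2*np.sqrt(cv2.contourArea(h)/1e8/np.pi))
crop("t",t,235,110,330,210,6,"pics/t_bl.png")
E
```

```text
bal 224 z 0.0856 base 0.0681 c [ 0.6009833  -0.08816688] dia 0.05611971435546875 hulldia 0.054253417494546735
s1 365 z 0.0883 base 0.068 c [0.78853467 0.04248969] dia 0.07329658813476563 hulldia 0.07013571889167534
s2 291 z 0.0898 base 0.0679 c [ 0.78647466 -0.05018604] dia 0.06489759521484376 hulldia 0.062172978926780004
```

View pics/t_bl.png

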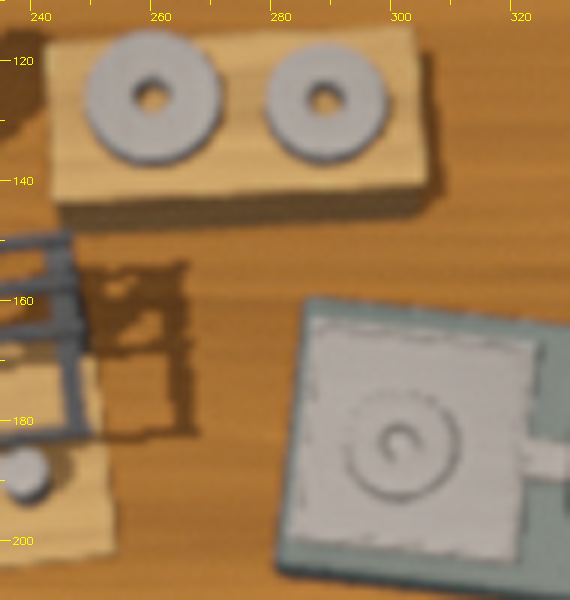

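The blank on the balance measures 56 mm across and 18 mm thick, so it is the small one (300 g) and I need the 100 g and 200 g weights. I'll start moving now and collect kinematic data as I go.

Call:
arm_command:
  steps:
    - [2,-3,3,0,0,0,0.3]
    - [4,-6,6,0,0,0,0.3]
    - [6,-9,9,0,-0.1,0,0.3]
    - [8,-12,12,0,-0.2,0,0.3]
    - [9,-15,14,0,-0.3,0,0.3]
    - [9,-18,14,0,-0.4,0,0.3]
    - [9,-22,14,0,-0.5,0,0.3]
    - [9,-26,14,0,-0.5,0,0.3]

```text
t: 0.77
tcp_pos: [0.3394, 0.2532, 0.3683]
eef_rot: [[0.79, 0.478, 0.384], [-0.436, -0.002, 0.9], [0.431, -0.878, 0.207]]
ft_force: [-0.2, -0.1, -0.6]
gripper_width: 0.0256
```

```bash
cat > rec.py <<'E'
from h import *
import json
s=sense();d={k:np.array(s[k]).tolist() for k in("t","q","tcp_pos","eef_rot","ft_force","gripper_width")}
open("rec.jsonl","a").write(json.dumps(d)+"\n");print({k:np.round(v,4).tolist() for k,v in d.items()})
E
python3 rec.py
```

```text
{'t': 0.7667, 'q': [0.7633, -0.2007, 1.7835, -0.3631, 1.2081, -0.2863], 'tcp_pos': [0.3394, 0.2532, 0.3683], 'eef_rot': [[0.7899, 0.4783, 0.3838], [-0.4361, -0.0019, 0.8999], [0.4312, -0.8782, 0.2071]], 'ft_force': [-0.2278, -0.1294, -0.6184], 'gripper_width': 0.0256}
```

```bash
cat > rv.py <<'E'
from h import *
from scipy.spatial.transform import Rotation as Ro
def target(yaw,pitch,mode):
    # pitch below horizontal; mode 'v': jaw in vertical plane; 'h': jaw horizontal (along left)
    f=np.array([np.cos(yaw)*np.cos(pitch),np.sin(yaw)*np.cos(pitch),-np.sin(pitch)])
    if mode=='v': z=np.array([np.cos(yaw)*np.sin(pitch),np.sin(yaw)*np.sin(pitch),np.cos(pitch)])
    else:
        z=np.array([-np.sin(yaw),np.cos(yaw),0]); z = z if mode=='h' else -z
    return np.c_[np.cross(f,z),f,z]
def delta(pos,Rt):
    s=sense();R=np.array(s["eef_rot"])
    return ((np.array(pos)-s["tcp_pos"])*100).round(2),Ro.from_matrix(Rt@R.T).as_rotvec().round(3)
E
python3 - <<'E'
from rv import *
for y in(-.1,-.4,-.6): print(y,delta([.36,-.2,.42],target(y,1.07,'v')))
E
```

```text
-0.1 (array([  2.06, -45.32,   5.17]), array([ 0.542, -0.03 , -1.079]))
-0.4 (array([  2.06, -45.32,   5.17]), array([ 0.548, -0.114, -1.371]))
-0.6 (array([  2.06, -45.32,   5.17]), array([ 0.548, -0.173, -1.566]))
```

Call:
arm_command:
  steps:
    - [0,-3,1,0.04,0,-0.08,0.3]
    - [0,-6.5,2,0.08,0,-0.17,0.3]
    - [0.5,-10,3,0.13,0,-0.27,0.3]
    - [1,-14,4,0.18,-0.01,-0.37,0.3]
    - [1,-18,5,0.23,-0.01,-0.47,0.3]
    - [1,-22,5,0.28,-0.01,-0.56,0.3]
    - [1,-26,5,0.33,-0.02,-0.66,0.3]
    - [1,-30,5,0.38,-0.02,-0.75,0.3]

```text
t: 1.43
tcp_pos: [0.3487, 0.0067, 0.4168]
eef_rot: [[0.318, 0.479, 0.818], [-0.926, -0.029, 0.377], [0.204, -0.877, 0.434]]
ft_force: [0.4, -0.2, -0.2]
gripper_width: 0.0258
```

```bash
python3 rec.py;  python3 - <<'E'
from rv import *
for y in(-.1,-.4,-.6): print(y,delta([.36,-.2,.42],target(y,1.07,'v')))
E
```

```text
{'t': 1.4333, 'q': [-0.3081, -0.4323, 1.7948, 0.1222, 1.2934, -0.6914], 'tcp_pos': [0.3487, 0.0067, 0.4168], 'eef_rot': [[0.3177, 0.479, 0.8183], [-0.9259, -0.0294, 0.3767], [0.2045, -0.8773, 0.4341]], 'ft_force': [0.4035, -0.2211, -0.1561], 'gripper_width': 0.0258}
-0.1 (array([  1.13, -20.67,   0.32]), array([ 0.211, -0.017, -0.425]))
-0.4 (array([  1.13, -20.67,   0.32]), array([ 0.209, -0.049, -0.724]))
-0.6 (array([  1.13, -20.67,   0.32]), array([ 0.206, -0.071, -0.923]))
```

```bash
cat > kin.py <<'E'
import numpy as np,json
from scipy.spatial.transform import Rotation as Ro
from scipy.optimize import least_squares
ry=lambda a:Ro.from_euler('y',a).as_matrix();rz=lambda a:Ro.from_euler('z',a).as_matrix()
S=np.array([1,1,1,1,1,1.])
def rot(q,s3=1,s5=1):
    A=rz(q[0])@ry(q[1]+q[2]);W=A@rz(s3*q[3])@ry(q[4]);return A,W,W@rz(s5*q[5])
def fkp(q,p,s3=1,s5=1):
    d1,a1,b,L1,a3,L2,L3=p
    A,W,E=rot(q,s3,s5);B=rz(q[0])
    return B@np.array([a1,b,d1])+B@ry(q[1])@np.array([0,0,L1])+A@np.array([a3,0,L2])+W@np.array([0,0,L3])
data=[dict(q=[0.993,0.277,1.506,0,1.361,-0.121],tcp_pos=[.253,.516,.23],eef_rot=[[0.897,-0.001,0.441],[-0.441,-0.002,0.897],[0,-1,-0.002]])]
try: data+=[json.loads(l) for l in open("rec.jsonl")]
except Exception: pass
E
python3 - <<'E'
from kin import *
for s3 in(1,-1):
  for s5 in(1,-1):
    Cs=[rot(d["q"],s3,s5)[2].T@np.array(d["eef_rot"]) for d in data]
    print(s3,s5,[np.round(C,2).tolist() for C in Cs])
for s3 in(1,-1):
  f=lambda p:np.concatenate([fkp(d["q"],p,s3)-d["tcp_pos"] for d in data])
  r=least_squares(f,[.2,0,.07,.45,0,.45,.25]);print(s3,r.x.round(4),abs(r.fun).max())
E
```

```text
1 1 [[[0.0, -0.0, -1.0], [-1.0, -0.0, -0.0], [-0.0, 1.0, -0.0]], [[-0.0, -0.0, -1.0], [-1.0, 0.0, 0.0], [0.0, 1.0, -0.0]], [[-0.0, -0.0, -1.0], [-1.0, 0.0, -0.0], [0.0, 1.0, 0.0]]]
1 -1 [[[-0.24, -0.0, -0.97], [-0.97, -0.0, 0.24], [-0.0, 1.0, -0.0]], [[-0.54, -0.0, -0.84], [-0.84, 0.0, 0.54], [0.0, 1.0, -0.0]], [[-0.98, 0.0, -0.19], [-0.19, 0.0, 0.98], [0.0, 1.0, 0.0]]]
-1 1 [[[0.0, -0.0, -1.0], [-1.0, -0.0, -0.0], [-0.0, 1.0, -0.0]], [[-0.3, 0.1, -0.95], [-0.77, -0.62, 0.18], [-0.57, 0.78, 0.26]], [[0.05, -0.15, -0.99], [-0.98, 0.17, -0.08], [0.18, 0.97, -0.14]]]
-1 -1 [[[-0.24, -0.0, -0.97], [-0.97, -0.0, 0.24], [-0.0, 1.0, -0.0]], [[-0.66, -0.26, -0.7], [-0.48, -0.57, 0.66], [-0.57, 0.78, 0.26]], [[-0.95, 0.14, -0.26], [-0.24, 0.18, 0.95], [0.18, 0.97, -0.14]]]
1 [ 1.370e-01 -6.000e-04  6.960e-02  6.307e-01  6.130e-02  4.217e-01
  3.649e-01] 0.0002581653146582763
-1 [-0.1257 -0.0041  0.0669  0.0748 -0.0966  0.5487 -0.3274] 0.04318611615165696
```

Call:
arm_command:
  steps:
    - [0,-3,0,0.03,0,-0.05,0.3]
    - [0,-6,0,0.06,0,-0.11,0.3]
    - [0,-10,-1,0.1,-0.05,-0.16,0.3]
    - [0,-13,-3,0.15,-0.1,-0.22,0.3]
    - [1,-16,-6,0.2,-0.17,-0.28,0.3]
    - [1,-19,-9,0.2,-0.25,-0.34,0.3]
    - [1,-21,-12,0.2,-0.33,-0.42,0.3]
    - [1,-21,-14,0.2,-0.4,-0.42,0.3]

```text
t: 2.1
tcp_pos: [0.3576, -0.1888, 0.3018]
eef_rot: [[-0.135, 0.738, 0.661], [-0.99, -0.129, -0.058], [0.043, -0.662, 0.748]]
ft_force: [1.3, 0.3, -1.1]
gripper_width: 0.0258
```

```bash
python3 rec.py;  python3 - <<'E'
from kin import *
f=lambda p:np.concatenate([fkp(d["q"],p)-d["tcp_pos"] for d in data])
r=least_squares(f,[.2,0,.07,.45,0,.45,.25]);print(r.x.round(4),abs(r.fun).max());print(np.linalg.svd(r.jac)[1])
E
```

```text
{'t': 2.1, 'q': [-1.4408, -0.3812, 2.2416, 0.8972, 1.1556, -1.6548], 'tcp_pos': [0.3576, -0.1888, 0.3018], 'eef_rot': [[-0.1346, 0.7381, 0.6611], [-0.99, -0.129, -0.0576], [0.0427, -0.6622, 0.7481]], 'ft_force': [1.3491, 0.2778, -1.0808], 'gripper_width': 0.0258}
[ 1.365e-01 -1.000e-04  6.950e-02  6.299e-01  6.040e-02  4.213e-01
  3.645e-01] 0.000300325115852651
[3.89770492 2.8184886  2.01229089 0.70879541 0.41124202 0.27217289
 0.26289677]
```

```bash
cat >> kin.py <<'E'
P=np.array([.1365,-.0001,.0695,.6299,.0604,.4213,.3645])
f_=lambda p:np.concatenate([fkp(d["q"],p)-d["tcp_pos"] for d in data])
P=least_squares(f_,P).x
C=np.array([[0,0,-1],[-1,0,0],[0,1,0.]])
lo=np.array([-2.89,-.75,.22,-1.18,.11,-2.7]);hi=np.array([2.89,2.08,2.7,4.32,2.71,2.7])
def fk(q): return fkp(q,P),rot(q)[2]@C
def ik1(pos,R,q0):
    def f(q):
        p,E=fk(q);return np.concatenate([(p-pos)*10,Ro.from_matrix(E@R.T).as_rotvec()])
    r=least_squares(f,np.clip(q0,lo+1e-3,hi-1e-3),bounds=(lo,hi));return r.x,np.abs(r.fun).max()
def ikall(pos,R,n=40,seed=0):
    g=np.random.default_rng(seed);out=[]
    for i in range(n):
        q0=lo+(hi-lo)*g.random(6);q0[0]=np.arctan2(pos[1],pos[0])+g.normal()*.7
        q,e=ik1(pos,R,q0)
        if e<2e-3 and not any(np.abs(q-o).max()<.02 for o in out): out.append(q)
    return out
E
python3 - <<'E'
from kin import *
from rv import target
H=np.array([.4715,-.3215,.157]);HG=np.array([.652,-.340,.157])
bx=np.array([np.cos(-.1),np.sin(-.1),0])
for m in('h','h-'):
  for th in(0,.8,1.57,2.0):
    p=HG+.18*(-np.cos(th)*bx+np.array([0,0,np.sin(th)]))-[0,0,.015]
    print(m,th,p.round(3),[q.round(2).tolist() for q in ikall(p,target(-.1,np.pi/2,m),25)])
W={"w100":np.array([.581,.2375,.03]),"w200":np.array([.5925,.108,.036])}
for k,w in W.items():
  for a in(.7,.8,.9,1.0):
    for yaw in(.12,np.arctan2(w[1],w[0])):
      for m in('h','h-'):
        R=target(yaw,a,m);p=w+.019*R[:,1]
        print(k,a,round(yaw,2),m,[q.round(2).tolist() for q in ikall(p,R,25)])
E
```

```text
h 0 [ 0.473 -0.322  0.142] [[-0.72, 0.33, 1.65, -0.0, 1.16, -2.19]]
h 0.8 [ 0.527 -0.327  0.271] [[-0.67, 0.33, 1.33, -0.0, 1.48, -2.14]]
h 1.57 [ 0.652 -0.34   0.322] [[-0.58, 0.51, 0.92, 0.0, 1.71, -2.05]]
h 2.0 [ 0.727 -0.347  0.306] [[-0.53, 0.64, 0.72, 0.0, 1.78, -2.0]]
h- 0 [ 0.473 -0.322  0.142] [[-0.72, 0.33, 1.65, -0.0, 1.16, 0.95]]
h- 0.8 [ 0.527 -0.327  0.271] [[-0.67, 0.33, 1.33, -0.0, 1.48, 1.0]]
h- 1.57 [ 0.652 -0.34   0.322] [[-0.58, 0.51, 0.92, -0.0, 1.71, 1.1]]
h- 2.0 [ 0.727 -0.347  0.306] [[-0.53, 0.64, 0.72, 0.0, 1.78, 1.14]]
w100 0.7 0.12 h [[0.39, 0.54, 2.34, 3.49, 0.63, 1.46]]
w100 0.7 0.12 h- [[0.39, 0.54, 2.34, 3.49, 0.63, -1.68]]
w100 0.7 0.39 h [[0.2, 0.54, 2.38, 2.9, 0.66, 1.64]]
w100 0.7 0.39 h- [[0.2, 0.54, 2.38, 2.9, 0.66, -1.5]]
w100 0.8 0.12 h [[0.37, 0.49, 2.28, 3.59, 0.42, 1.34]]
w100 0.8 0.12 h- [[0.37, 0.49, 2.28, 3.59, 0.42, -1.8]]
w100 0.8 0.39 h [[0.21, 0.48, 2.31, 2.84, 0.43, 1.72]]
w100 0.8 0.39 h- [[0.21, 0.48, 2.31, 2.84, 0.43, -1.42]]
w100 0.9 0.12 h [[0.36, 0.46, 2.2, 3.84, 0.23, 1.07]]
w100 0.9 0.12 h- [[0.36, 0.46, 2.2, 3.84, 0.23, -2.0
[... 242 characters left out ...]
1.6]]
w200 0.7 0.12 h- [[0.02, 0.52, 2.43, 3.02, 0.68, -1.54]]
w200 0.7 0.18 h [[-0.03, 0.52, 2.44, 2.89, 0.69, 1.63]]
w200 0.7 0.18 h- [[-0.03, 0.52, 2.44, 2.89, 0.69, -1.51]]
w200 0.8 0.12 h [[0.03, 0.46, 2.36, 2.99, 0.45, 1.64]]
w200 0.8 0.12 h- [[0.03, 0.46, 2.36, 2.99, 0.45, -1.5]]
w200 0.8 0.18 h [[-0.01, 0.46, 2.36, 2.83, 0.45, 1.71]]
w200 0.8 0.18 h- [[-0.01, 0.46, 2.36, 2.83, 0.45, -1.43]]
w200 0.9 0.12 h [[0.03, 0.42, 2.28, 2.9, 0.23, 1.74]]
w200 0.9 0.12 h- [[0.03, 0.42, 2.28, 2.9, 0.23, -1.41]]
w200 0.9 0.18 h [[-0.0, 0.42, 2.28, 2.66, 0.24, 1.9]]
w200 0.9 0.18 h- [[-0.0, 0.42, 2.28, 2.66, 0.24, -1.24]]
w200 1.0 0.12 h []
w200 1.0 0.12 h- []
w200 1.0 0.18 h []
w200 1.0 0.18 h- []
```

```bash
cat > plan.py <<'E'
from kin import *
from rv import *
def rows(qs,g=None):
    s=sense();p0=np.array(s["tcp_pos"]);R0=np.array(s["eef_rot"])
    for q in qs:
        p,R=fk(q);d=(p-p0)*100;v=Ro.from_matrix(R@R0.T).as_rotvec()
        print("[%.1f, %.1f, %.1f, %.2f, %.2f, %.2f]"%(*d,*v), "z",p.round(3))
def interp(q0,q1,first=8):
    n=1
    while True:
        Q=[q0+(q1-q0)*k/n for k in range(n+1)]
        F=[fk(q) for q in Q]
        ok=all(np.linalg.norm(F[k+1][0]-F[k][0])<.038 and np.linalg.norm(Ro.from_matrix(F[k+1][1]@F[k][1].T).as_rotvec())<.115 for k in range(n)) and (np.abs(q1-q0)/n<np.array([.14,.14,.17,.17,.17,.17])).all()
        if ok: break
        n+=1
    print("rows",n);Q=Q[1:]+[Q[-1]]*8
    return Q[:max(first,8)] if first else Q
E
python3 - <<'E'
from plan import *
s=sense();q=np.array(s["q"])
for z in(.142,.26):
  for m in('h','h-'):
    p=[.4715,-.3215,z];R=target(-.1,np.pi/2,m)
    for qq in ikall(p,R,15):
        print(m,z,qq.round(2));
        if z==.26: rows(interp(q,qq,16))
E
```

```text
h 0.142 [-0.72  0.33  1.65 -0.    1.15 -2.19]
h- 0.142 [-0.72  0.33  1.65 -0.    1.15  0.95]
h 0.26 [-0.72  0.25  1.46  0.    1.42 -2.19]
rows 16
[0.1, -0.3, -0.1, -0.03, 0.05, 0.10] z [ 0.359 -0.191  0.301]
[0.2, -0.6, -0.2, -0.06, 0.11, 0.19] z [ 0.36  -0.195  0.3  ]
[0.4, -1.1, -0.4, -0.09, 0.16, 0.29] z [ 0.361 -0.2    0.298]
[0.6, -1.7, -0.6, -0.12, 0.21, 0.38] z [ 0.363 -0.206  0.296]
[0.8, -2.4, -0.8, -0.16, 0.26, 0.48] z [ 0.366 -0.213  0.294]
[1.1, -3.2, -1.1, -0.19, 0.30, 0.57] z [ 0.369 -0.22   0.291]
[1.5, -4.0, -1.4, -0.22, 0.35, 0.67] z [ 0.373 -0.229  0.288]
[2.1, -5.0, -1.7, -0.26, 0.40, 0.76] z [ 0.378 -0.239  0.285]
[2.7, -6.0, -2.0, -0.29, 0.44, 0.86] z [ 0.385 -0.249  0.282]
[3.5, -7.0, -2.3, -0.33, 0.49, 0.95] z [ 0.393 -0.259  0.278]
[4.4, -8.1, -2.7, -0.36, 0.53, 1.04] z [ 0.402 -0.27   0.275]
[5.5, -9.2, -3.0, -0.40, 0.58, 1.13] z [ 0.412 -0.281  0.272]
[6.7, -10.3, -3.3, -0.44, 0.63, 1.22] z [ 0.425 -0.292  0.269]
[8.1, -11.4, -3.6, -0.47, 0.67, 1.31] z [ 0.439 -0.302  0.266]
[9.7, -12.3, -3.9, -0.51, 0.72, 1.40] z [ 0.454 -0.312  0.263]
[11.4, -13.3, -4.2, -
[... 390 characters left out ...]
4 -0.209  0.295]
[0.9, -2.6, -0.9, 0.51, 0.24, -0.29] z [ 0.367 -0.215  0.293]
[1.2, -3.4, -1.1, 0.58, 0.29, -0.36] z [ 0.37  -0.222  0.29 ]
[1.6, -4.1, -1.4, 0.63, 0.34, -0.44] z [ 0.374 -0.23   0.288]
[2.1, -5.0, -1.7, 0.68, 0.39, -0.52] z [ 0.378 -0.239  0.285]
[2.6, -5.9, -2.0, 0.71, 0.43, -0.61] z [ 0.384 -0.248  0.282]
[3.3, -6.8, -2.3, 0.74, 0.47, -0.70] z [ 0.391 -0.257  0.279]
[4.1, -7.8, -2.5, 0.77, 0.51, -0.80] z [ 0.398 -0.266  0.276]
[5.0, -8.7, -2.8, 0.78, 0.54, -0.90] z [ 0.408 -0.276  0.273]
[6.0, -9.7, -3.1, 0.79, 0.56, -1.01] z [ 0.418 -0.286  0.271]
[7.2, -10.7, -3.4, 0.79, 0.57, -1.12] z [ 0.429 -0.295  0.268]
[8.4, -11.6, -3.7, 0.78, 0.57, -1.23] z [ 0.442 -0.305  0.265]
```

Call:
arm_command:
  steps:
    - [0.1,-0.2,-0.1,0.1,0.03,-0.03,0.7]
    - [0.2,-0.5,-0.2,0.2,0.06,-0.07,0.7]
    - [0.3,-0.9,-0.3,0.28,0.1,-0.12,0.7]
    - [0.5,-1.4,-0.5,0.37,0.15,-0.17,0.7]
    - [0.7,-2.0,-0.7,0.44,0.19,-0.23,0.7]
    - [0.9,-2.6,-0.9,0.51,0.24,-0.29,0.7]
    - [1.2,-3.4,-1.1,0.58,0.29,-0.36,0.7]
    - [1.6,-4.1,-1.4,0.63,0.34,-0.44,0.7]

```text
t: 2.77
tcp_pos: [0.3734, -0.2307, 0.2873]
eef_rot: [[-0.598, 0.451, 0.662], [-0.699, 0.11, -0.707], [-0.392, -0.885, 0.249]]
ft_force: [-0.1, 0.1, -0.2]
gripper_width: 0.0598
```

```bash
python3 rec.py;  python3 - <<'E'
from plan import *
q=np.array(sense()["q"]);qq,e=ik1([.4715,-.3215,.26],target(-.1,np.pi/2,'h-'),[-.72,.25,1.46,0,1.42,.95]);print(e);rows(interp(q,qq,8))
E
```

```text
{'t': 2.7667, 'q': [-1.1181, -0.0983, 1.8955, 0.4952, 1.272, -0.4848], 'tcp_pos': [0.3734, -0.2307, 0.2873], 'eef_rot': [[-0.5983, 0.4514, 0.662], [-0.6988, 0.1104, -0.7068], [-0.3921, -0.8855, 0.2493]], 'ft_force': [-0.052, 0.0603, -0.183], 'gripper_width': 0.0598}
6.667177692343264e-15
rows 10
[0.5, -0.8, -0.3, 0.05, 0.06, -0.07] z [ 0.378 -0.239  0.285]
[1.1, -1.7, -0.5, 0.08, 0.12, -0.15] z [ 0.384 -0.248  0.282]
[1.7, -2.7, -0.8, 0.11, 0.18, -0.23] z [ 0.391 -0.257  0.279]
[2.5, -3.6, -1.1, 0.13, 0.24, -0.31] z [ 0.399 -0.267  0.276]
[3.4, -4.6, -1.4, 0.14, 0.30, -0.40] z [ 0.408 -0.276  0.273]
[4.5, -5.5, -1.7, 0.15, 0.35, -0.49] z [ 0.418 -0.286  0.27 ]
[5.6, -6.5, -2.0, 0.15, 0.39, -0.58] z [ 0.429 -0.296  0.268]
[6.9, -7.4, -2.2, 0.14, 0.43, -0.68] z [ 0.442 -0.305  0.265]
```

Call:
arm_command:
  steps:
    - [0.5,-0.8,-0.3,0.05,0.06,-0.07,0.7]
    - [1.1,-1.7,-0.5,0.08,0.12,-0.15,0.7]
    - [1.7,-2.7,-0.8,0.11,0.18,-0.23,0.7]
    - [2.5,-3.6,-1.1,0.13,0.24,-0.31,0.7]
    - [3.4,-4.6,-1.4,0.14,0.3,-0.4,0.7]
    - [4.5,-5.5,-1.7,0.15,0.35,-0.49,0.7]
    - [5.6,-6.5,-2.0,0.15,0.39,-0.58,0.7]
    - [6.9,-7.4,-2.2,0.14,0.43,-0.68,0.7]

```text
t: 3.43
tcp_pos: [0.4425, -0.3053, 0.2645]
eef_rot: [[-0.993, 0.08, 0.09], [-0.085, 0.057, -0.995], [-0.085, -0.995, -0.049]]
ft_force: [0.8, 0.1, 0.7]
gripper_width: 0.0599
```

```bash
python3 rec.py;  python3 - <<'E'
from plan import *
print(delta([.4715,-.3215,.25],target(-.1,np.pi/2,'h-')))
r=look("1")
for k in r: print(k)
t=r["top"][0];crop("t",t,340,150,430,240,6,"pics/t1.png")
s=r["scene"][0];crop("s",s,165,105,285,205,6,"pics/s1.png")
E
```

```text
{'t': 3.4333, 'q': [-0.7999, 0.1856, 1.5494, 0.0986, 1.3923, 0.6661], 'tcp_pos': [0.4425, -0.3053, 0.2645], 'eef_rot': [[-0.9927, 0.08, 0.0898], [-0.0854, 0.0567, -0.9947], [-0.0847, -0.9952, -0.0494]], 'ft_force': [0.7619, 0.1391, 0.7115], 'gripper_width': 0.0599}
(array([ 2.9 , -1.62, -1.45]), array([-0.049,  0.085, -0.188]))
scene
top
```

View pics/s1.png

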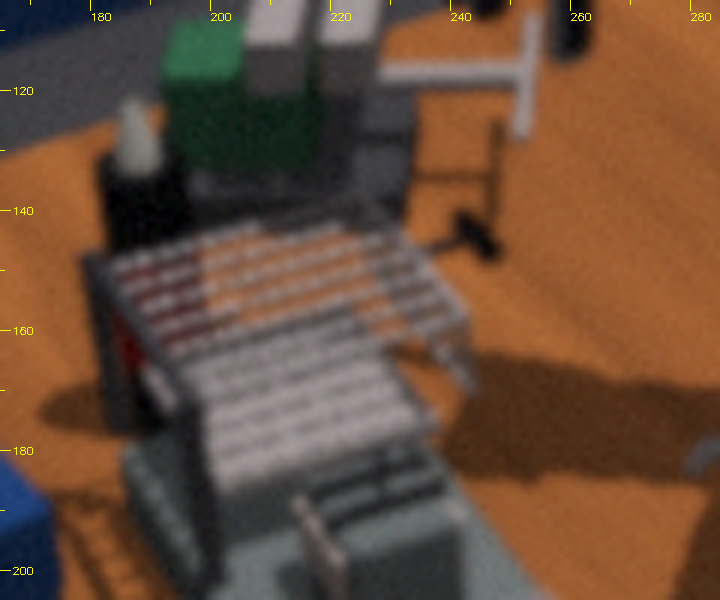

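The handle bar runs from (239.5,140) to (246.5,148) in the scene view, so its centre is about (243,144). I'll triangulate that with top (384.7,222.5), then descend.

```bash
python3 - <<'E'
from plan import *
A=[];b=[]
for n,u,v in(("scene",243,144),("top",384.7,222.3)):
    o,d=ray(n,u,v);d/=np.linalg.norm(d);M=np.eye(3)-np.outer(d,d);A.append(M);b.append(M@o);print(n,atz(n,u,v,.157).round(4))
X=np.linalg.solve(sum(A),sum(b));print(X.round(4))
print(delta([.4715,-.3215,.144],target(-.1,np.pi/2,'h-')))
E
```

```text
scene [ 0.4718 -0.3271  0.157 ]
top [ 0.4716 -0.3222  0.157 ]
[ 0.4725 -0.3225  0.1592]
(array([  2.65,  -1.63, -12.02]), array([-0.049,  0.088, -0.194]))
```

Call:
arm_command:
  steps:
    - [0.8,-0.5,-0.5,-0.02,0.03,-0.08,0.9]
    - [1.6,-1.0,-1,-0.03,0.05,-0.14,0.9]
    - [2.7,-1.8,-2,-0.05,0.09,-0.19,0.9]
    - [2.7,-1.8,-4.5,-0.05,0.09,-0.19,0.9]
    - [2.7,-1.8,-7,-0.05,0.09,-0.19,0.9]
    - [2.7,-1.8,-9.5,-0.05,0.09,-0.19,0.9]
    - [2.7,-1.8,-11.5,-0.05,0.09,-0.19,0.9]
    - [2.7,-1.8,-12.1,-0.05,0.09,-0.19,0.9]

```text
t: 4.2
tcp_pos: [0.4691, -0.3211, 0.1398]
eef_rot: [[-0.996, -0.007, -0.094], [0.094, 0.005, -0.996], [0.008, -1.0, -0.004]]
ft_force: [-0.6, 0.9, 0.6]
gripper_width: 0.0762
```

Call:
arm_command:
  steps:
    - [0,0,0,0,0,0,0.4]
    - [0,0,0,0,0,0,0.4]
    - [0,0,0,0,0,0,0.4]
    - [0,0,0,0,0,0,0.4]
    - [0,0,0,0,0,0,0.4]
    - [0,0,0,0,0,0,0.4]
    - [0,0,0,0,0,0,0.4]
    - [0,0,0,0,0,0,0.4]
  squeeze: 30

```text
t: 4.87
tcp_pos: [0.4694, -0.322, 0.1412]
eef_rot: [[-0.996, -0.006, -0.094], [0.094, 0.003, -0.996], [0.006, -1.0, -0.002]]
ft_force: [-3.1, -1.3, 6.3]
gripper_width: 0.0395
```

```bash
python3 rec.py;  python3 - <<'E'
from plan import *
r=look("2")
t=r["top"][0];crop("t",t,340,150,430,240,6,"pics/t2.png")
s=r["scene"][0];crop("s",s,165,105,285,205,6,"pics/s2.png")
E
```

```text
{'t': 4.8667, 'q': [-0.7222, 0.3347, 1.6533, -0.0021, 1.1599, 0.9437], 'tcp_pos': [0.4694, -0.322, 0.1412], 'eef_rot': [[-0.9955, -0.0061, -0.0942], [0.0941, 0.0027, -0.9956], [0.0063, -1.0, -0.0021]], 'ft_force': [-3.1319, -1.297, 6.2889], 'gripper_width': 0.0395}
```

View pics/s2.png

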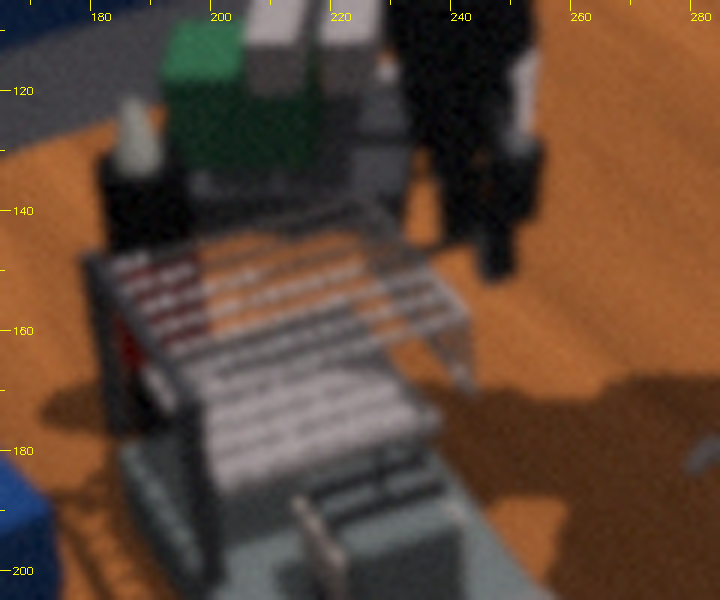

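Call:
arm_command:
  steps:
    - [0,0,0.6,0,0,0,0.4]
    - [0.1,0,1.8,0,0,0,0.4]
    - [0.4,0,3.6,0,0,0,0.4]
    - [0.8,-0.1,5.3,0,0,0,0.4]
    - [1.4,-0.1,7.0,0,0,0,0.4]
    - [2.2,-0.2,8.6,0,0,0,0.4]
    - [3.1,-0.3,10.2,0,0,0,0.4]
    - [4.2,-0.4,11.6,0,0,0,0.4]

```text
t: 5.63
tcp_pos: [0.5119, -0.3266, 0.2579]
eef_rot: [[-0.996, -0.005, -0.094], [0.094, 0.001, -0.996], [0.006, -1.0, -0.001]]
ft_force: [2.4, -3.6, -5.7]
gripper_width: 0.0391
```

```bash
python3 rec.py;  python3 - <<'E'
from plan import *
r=look("3")
t=r["top"][0];crop("t",t,340,130,430,240,5,"pics/t3.png")
s=r["scene"][0];crop("s",s,165,85,285,205,5,"pics/s3.png")
E
```

```text
{'t': 5.6333, 'q': [-0.681, 0.3151, 1.3823, -0.0023, 1.4493, 0.9844], 'tcp_pos': [0.5119, -0.3266, 0.2579], 'eef_rot': [[-0.9955, -0.0054, -0.0942], [0.0942, 0.0015, -0.9956], [0.0055, -1.0, -0.001]], 'ft_force': [2.4288, -3.582, -5.7067], 'gripper_width': 0.0391}
```

View pics/s3.png

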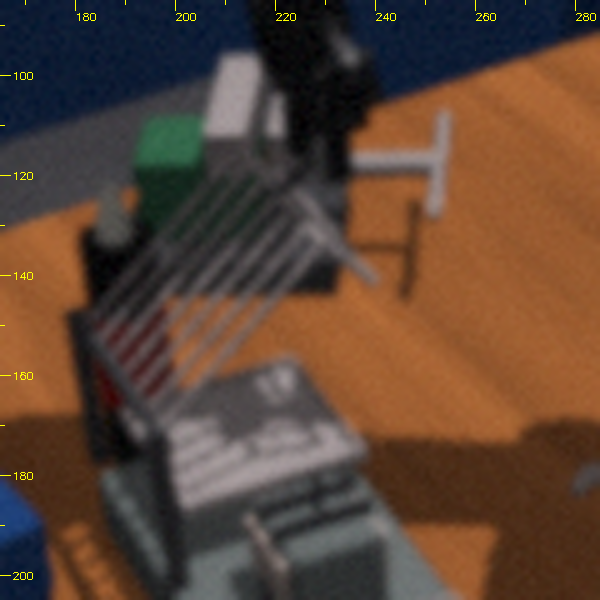

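The guard follows the grip and is about 0.7 rad open. I'll continue the arc.

Call:
arm_command:
  steps:
    - [1.2,-0.1,1.3,0,0,0,0.4]
    - [2.6,-0.3,2.5,0,0,0,0.4]
    - [4.1,-0.4,3.5,0,0,0,0.4]
    - [5.6,-0.6,4.4,0,0,0,0.4]
    - [7.2,-0.7,5.2,0,0,0,0.4]
    - [9.0,-0.9,5.8,0,0,0,0.4]
    - [10.7,-1.1,6.1,0,0,0,0.4]
    - [12.5,-1.2,6.3,0,0,0,0.4]

```text
t: 6.4
tcp_pos: [0.637, -0.3401, 0.3219]
eef_rot: [[-0.995, -0.006, -0.095], [0.095, -0.002, -0.996], [0.006, -1.0, 0.002]]
ft_force: [-2.7, -6.3, -0.8]
gripper_width: 0.039
```

Call:
arm_command:
  steps:
    - [1.8,-0.2,0,0,0,0,0.4]
    - [3.6,-0.3,-0.1,0,0,0,0.4]
    - [5.4,-0.5,-0.4,0,0,0,0.4]
    - [7.1,-0.7,-0.9,0,0,0,0.4]
    - [7.9,-0.8,-1.2,0,0,0,0.4]
    - [8.5,-0.8,-1.5,0,0,0,0.4]
    - [8.5,-0.8,-1.5,0,0,0,0.4]
    - [8.5,-0.8,-1.5,0,0,0,0.4]

```text
t: 7.07
tcp_pos: [0.7226, -0.3495, 0.3074]
eef_rot: [[-0.995, -0.004, -0.095], [0.095, -0.005, -0.995], [0.004, -1.0, 0.005]]
ft_force: [0.0, -3.3, 4.2]
gripper_width: 0.0391
```

Call:
arm_command:
  steps:
    - [0,0,0,0,0,0,0.65]
    - [0,0,0,0,0,0,0.65]
    - [0,0,0,0,0,0,0.65]
    - [0,0,1,0,0,0,0.65]
    - [0,0,2.5,0,0,0,0.65]
    - [0,0,4,0,0,0,0.65]
    - [-1,0.5,6.5,0,0,0,0.65]
    - [-3,1,9,0,0,0,0.65]

```text
t: 7.73
tcp_pos: [0.6936, -0.3388, 0.3945]
eef_rot: [[-0.996, -0.007, -0.093], [0.093, -0.001, -0.996], [0.007, -1.0, 0.002]]
ft_force: [-0.3, -0.0, -0.2]
gripper_width: 0.0554
```

```bash
python3 rec.py;  python3 - <<'E'
from plan import *
r=look("4")
t=r["top"][0];crop("t",t,340,110,430,240,4,"pics/t4.png")
s=r["scene"][0];crop("s",s,145,65,285,205,4,"pics/s4.png")
E
```

```text
{'t': 7.7333, 'q': [-0.5421, 0.606, 0.5737, -0.0053, 1.9675, 1.1201], 'tcp_pos': [0.6936, -0.3388, 0.3945], 'eef_rot': [[-0.9956, -0.0074, -0.0932], [0.0932, -0.0012, -0.9956], [0.0072, -1.0, 0.0019]], 'ft_force': [-0.2953, -0.0337, -0.1866], 'gripper_width': 0.0554}
```

View pics/s4.png

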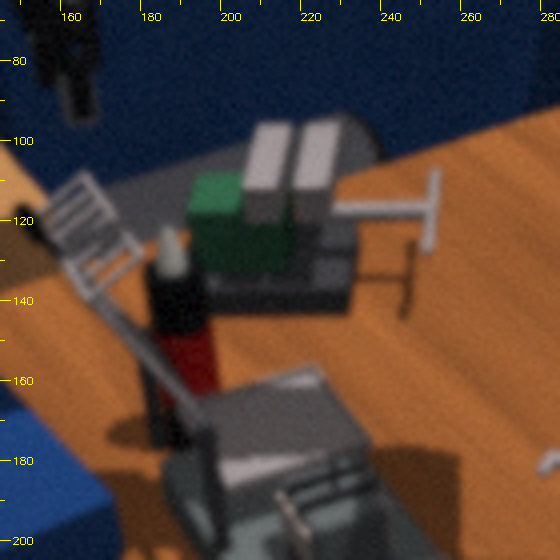

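View pics/t4.png

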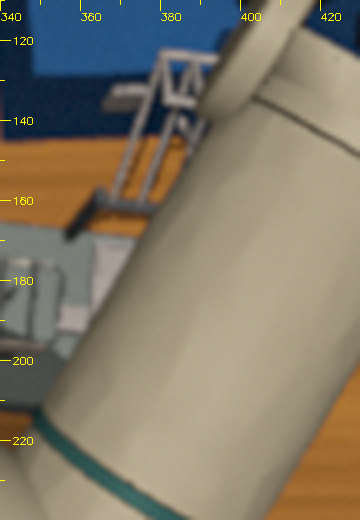

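```bash
python3 - <<'E'
from plan import *
q=np.array(sense()["q"])
def sol(g,yaw,a,back,m='h-'):
    R=target(yaw,a,m);p=np.array(g)+(.019-back)*R[:,1]
    return [x.round(3) for x in ikall(p,R,25)]
for a in(.7,.75,.8):
  for back in(0,.06,.1,.14):
    print("w200",a,back,sol([.5925,.108,.04],.12,a,back))
for a in(.7,.75,.8):
  for yaw in(-.1,-.3):
    for (g) in([.582,-.308,.125],[.577,-.358,.125]):
      print("pan",a,yaw,g,sol(g,yaw,a,0),sol(g,yaw,a,.1))
E
```

```text
w200 0.7 0 [array([ 0.021,  0.507,  2.431,  3.019,  0.668, -1.539])]
w200 0.7 0.06 [array([ 0.005,  0.373,  2.495,  2.986,  0.6  , -1.516])]
w200 0.7 0.1 [array([-0.009,  0.27 ,  2.526,  2.946,  0.529, -1.484])]
w200 0.7 0.14 [array([-0.026,  0.153,  2.545,  2.874,  0.436, -1.422])]
w200 0.75 0 [array([ 0.024,  0.473,  2.393,  3.007,  0.547, -1.521])]
w200 0.75 0.06 [array([ 0.01 ,  0.334,  2.446,  2.961,  0.463, -1.484])]
w200 0.75 0.1 [array([-2.000e-03,  2.290e-01,  2.470e+00,  2.902e+00,  3.840e-01,
       -1.431e+00])]
w200 0.75 0.14 [array([-0.017,  0.114,  2.482,  2.783,  0.288, -1.32 ])]
w200 0.8 0 [array([ 0.027,  0.446,  2.354,  2.987,  0.432, -1.497])]
w200 0.8 0.06 [array([ 0.015,  0.304,  2.398,  2.918,  0.336, -1.435])]
w200 0.8 0.1 [array([ 0.005,  0.2  ,  2.414,  2.816,  0.253, -1.338])]
w200 0.8 0.14 [array([-0.008,  0.09 ,  2.421,  2.559,  0.162, -1.086])]
pan 0.7 -0.1 [0.582, -0.308, 0.125] [array([-0.887,  0.364,  2.157,  1.689,  0.577, -0.715])] [array([-1.036,  0.176,  2.197,  1.375,  0.679, -0.47 ])]
pan 0.7 -0.1 [0.577, -0.358, 0.125] [array([-0.965,  0.395,  
[... 914 characters left out ...]
  2.114,  1.723,  0.404, -0.569])] [array([-0.965,  0.156,  2.16 ,  1.332,  0.484, -0.222])]
pan 0.8 -0.1 [0.582, -0.308, 0.125] [array([-0.849,  0.339,  2.089,  1.395,  0.503, -0.388])] [array([-0.972,  0.153,  2.107,  1.104,  0.64 , -0.146])]
pan 0.8 -0.1 [0.577, -0.358, 0.125] [array([-0.927,  0.372,  2.025,  1.305,  0.56 , -0.352])] [array([-1.049,  0.2  ,  2.042,  1.071,  0.701, -0.166])]
pan 0.8 -0.3 [0.582, -0.308, 0.125] [array([-0.757,  0.316,  2.132,  1.642,  0.313, -0.414])] [array([-0.843,  0.11 ,  2.163,  1.147,  0.406,  0.048])]
pan 0.8 -0.3 [0.577, -0.358, 0.125] [array([-0.846,  0.345,  2.077,  1.502,  0.371, -0.337])] [array([-0.94 ,  0.15 ,  2.111,  1.128,  0.478, -0.   ])]
```

```bash
python3 - <<'E'
from plan import *
q=np.array(sense()["q"])
via=np.array([-.4,-.25,1.9,1.2,.7,0])
g=np.array([-.002,.229,2.470,2.902,.384,-1.431])
for v in(via,):
  Q=interp(q,v,None);Q2=interp(v,g,None)
  for x in Q[:-8]+Q2[:-8]:
    p,R=fk(x);print(x.round(2),p.round(3),"wrist",(p-R[:,1]*P[6]).round(2))
E
```

```text
rows 19
rows 19
[-0.54  0.55  0.64  0.06  1.9   1.06] [ 0.7   -0.312  0.41 ] wrist [ 0.67 -0.32  0.77]
[-0.53  0.51  0.71  0.12  1.84  1.  ] [ 0.707 -0.283  0.416] wrist [ 0.66 -0.3   0.78]
[-0.52  0.46  0.78  0.18  1.77  0.94] [ 0.713 -0.253  0.424] wrist [ 0.64 -0.29  0.78]
[-0.51  0.42  0.85  0.25  1.7   0.88] [ 0.718 -0.223  0.432] wrist [ 0.62 -0.27  0.78]
[-0.51  0.37  0.92  0.31  1.64  0.83] [ 0.721 -0.192  0.441] wrist [ 0.6  -0.25  0.78]
[-0.5   0.33  0.99  0.37  1.57  0.77] [ 0.722 -0.162  0.451] wrist [ 0.58 -0.24  0.78]
[-0.49  0.28  1.06  0.44  1.5   0.71] [ 0.722 -0.132  0.462] wrist [ 0.56 -0.22  0.78]
[-0.48  0.24  1.13  0.5   1.44  0.65] [ 0.72  -0.103  0.473] wrist [ 0.54 -0.21  0.77]
[-0.48  0.2   1.2   0.56  1.37  0.59] [ 0.717 -0.076  0.485] wrist [ 0.52 -0.19  0.77]
[-0.47  0.15  1.27  0.63  1.3   0.53] [ 0.712 -0.051  0.496] wrist [ 0.5  -0.17  0.76]
[-0.46  0.11  1.34  0.69  1.23  0.47] [ 0.706 -0.027  0.508] wrist [ 0.47 -0.16  0.76]
[-0.45  0.06  1.41  0.76  1.17  0.41] [ 0.698 -0.007  0.518] wrist [ 0.45 -0.14  0.75]
[-0.45  0.02  1.48  0.82  1.1   0.35] [0
[... 1410 characters left out ...]
52 -0.83] [0.643 0.11  0.332] wrist [0.31 0.02 0.45]
[-0.15  0.05  2.26  2.27  0.5  -0.9 ] [0.638 0.109 0.304] wrist [0.31 0.02 0.44]
[-0.13  0.08  2.29  2.36  0.48 -0.98] [0.631 0.109 0.275] wrist [0.31 0.03 0.42]
[-0.11  0.1   2.32  2.45  0.47 -1.05] [0.621 0.108 0.245] wrist [0.3  0.04 0.41]
[-0.09  0.13  2.35  2.54  0.45 -1.13] [0.609 0.107 0.215] wrist [0.3  0.04 0.39]
[-0.06  0.15  2.38  2.63  0.43 -1.21] [0.594 0.106 0.184] wrist [0.29 0.05 0.38]
[-0.04  0.18  2.41  2.72  0.42 -1.28] [0.577 0.104 0.154] wrist [0.28 0.06 0.37]
[-0.02  0.2   2.44  2.81  0.4  -1.36] [0.556 0.103 0.124] wrist [0.28 0.06 0.35]
[-0.    0.23  2.47  2.9   0.38 -1.43] [0.534 0.101 0.095] wrist [0.27 0.07 0.34]
```

```bash
python3 - <<'E'
from plan import *
q=np.array(sense()["q"])
via=np.array([-.4,-.25,1.9,1.2,.7,0])
for pos,a in(([.45,.09,.28],.5),([.42,.09,.24],.6),([.45,.09,.24],.6),([.47,.09,.2],.7)):
    R=target(.12,a,'h-');S=ikall(pos,R,25);print(pos,a,[s.round(3) for s in S])
    for s in S:
        Q=interp(via,s,None)[:-8]
        for x in Q[::3]: p,RR=fk(x);print("   ",p.round(3),RR[:,1].round(2))
rows(interp(q,via,8))
E
```

```text
[0.45, 0.09, 0.28] 0.5 [array([-0.138, -0.316,  2.464,  1.838,  0.234, -0.401])]
rows 12
    [0.596 0.067 0.531] [ 0.92  0.26 -0.29]
    [0.573 0.084 0.478] [ 0.93  0.24 -0.29]
    [0.54  0.092 0.412] [ 0.92  0.2  -0.33]
    [0.492 0.093 0.336] [ 0.9   0.14 -0.41]
[0.42, 0.09, 0.24] 0.6 [array([-0.132, -0.323,  2.495,  1.506,  0.207, -0.078])]
rows 12
    [0.594 0.065 0.524] [ 0.92  0.26 -0.3 ]
    [0.564 0.08  0.453] [ 0.91  0.22 -0.35]
    [0.522 0.09  0.375] [ 0.89  0.18 -0.41]
    [0.466 0.092 0.294] [ 0.86  0.14 -0.5 ]
[0.45, 0.09, 0.24] 0.6 [array([-0.104, -0.25 ,  2.464,  1.74 ,  0.187, -0.3  ])]
rows 12
    [0.597 0.066 0.527] [ 0.92  0.26 -0.29]
    [0.579 0.082 0.461] [ 0.92  0.23 -0.32]
    [0.546 0.091 0.384] [ 0.9   0.19 -0.39]
    [0.495 0.093 0.299] [ 0.86  0.14 -0.48]
[0.47, 0.09, 0.2] 0.7 [array([-0.067, -0.134,  2.436,  1.72 ,  0.144, -0.272])]
rows 13
    [0.602 0.065 0.525] [ 0.92  0.26 -0.3 ]
    [0.595 0.078 0.454] [ 0.91  0.24 -0.34]
    [0.573 0.088 0.373] [ 0.89  0.2  -0.42]
    [0.532 0.092 0.287] [ 0.84  0.15 -0.52]
    [0.47 0.09 0.2 ] [ 0.76  0.09 -0.64]
rows 19
[0.9, 2.7, 0.6, 0.03, -0.07, 0.09] z [ 0.7   -0.312  0.41 ]
[1.6, 5.6, 1.2, 0.05, -0.14, 0.17] z [ 0.707 -0.283  0.416]
[2.2, 8.5, 2.0, 0.08, -0.21, 0.25] z [ 0.713 -0.253  0.424]
[2.6, 11.6, 2.8, 0.10, -0.28, 0.32] z [ 0.718 -0.223  0.432]
[3.0, 14.7, 3.7, 0.12, -0.35, 0.39] z [ 0.721 -0.192  0.441]
[3.1, 17.7, 4.7, 0.13, -0.43, 0.44] z [ 0.722 -0.162  0.451]
[3.1, 20.7, 5.8, 0.14, -0.51, 0.49] z [ 0.722 -0.132  0.462]
[2.9, 23.6, 6.9, 0.15, -0.59, 0.54] z [ 0.72  -0.103  0.473]
```

Call:
arm_command:
  steps:
    - [0.9,2.7,0.6,0.03,-0.07,0.09,0.5]
    - [1.6,5.6,1.2,0.05,-0.14,0.17,0.5]
    - [2.2,8.5,2.0,0.08,-0.21,0.25,0.5]
    - [2.6,11.6,2.8,0.1,-0.28,0.32,0.5]
    - [3.0,14.7,3.7,0.12,-0.35,0.39,0.5]
    - [3.1,17.7,4.7,0.13,-0.43,0.44,0.5]
    - [3.1,20.7,5.8,0.14,-0.51,0.49,0.5]
    - [2.9,23.6,6.9,0.15,-0.59,0.54,0.5]

```text
t: 8.5
tcp_pos: [0.7199, -0.1007, 0.4729]
eef_rot: [[-0.74, 0.497, 0.454], [-0.357, 0.281, -0.891], [-0.57, -0.821, -0.03]]
ft_force: [0.3, 0.8, 0.4]
gripper_width: 0.0428
```

```bash
python3 rec.py;  python3 - <<'E'
from plan import *
q=np.array(sense()["q"])
via=np.array([-.4,-.25,1.9,1.2,.7,0]);rows(interp(q,via,8)[:8])
E
```

```text
{'t': 8.5, 'q': [-0.4816, 0.2353, 1.139, 0.5058, 1.4264, 0.6412], 'tcp_pos': [0.7199, -0.1007, 0.4729], 'eef_rot': [[-0.7397, 0.497, 0.4538], [-0.3574, 0.2812, -0.8906], [-0.5702, -0.8209, -0.0304]], 'ft_force': [0.2995, 0.7796, 0.4436], 'gripper_width': 0.0428}
rows 9
[-0.4, 3.3, 1.4, 0.02, -0.09, 0.04] z [ 0.716 -0.068  0.487]
[-1.1, 6.2, 2.8, 0.03, -0.19, 0.07] z [ 0.709 -0.038  0.501]
[-2.0, 8.9, 4.2, 0.05, -0.28, 0.08] z [ 0.7   -0.012  0.514]
[-3.1, 11.1, 5.4, 0.06, -0.36, 0.08] z [0.689 0.01  0.527]
[-4.5, 13.0, 6.4, 0.06, -0.44, 0.08] z [0.675 0.029 0.537]
[-6.0, 14.4, 7.2, 0.06, -0.52, 0.06] z [0.66  0.043 0.545]
[-7.8, 15.3, 7.6, 0.06, -0.59, 0.03] z [0.642 0.052 0.549]
[-9.7, 15.9, 7.7, 0.05, -0.65, -0.01] z [0.623 0.058 0.55 ]
```

Call:
arm_command:
  steps:
    - [-0.4,3.3,1.4,0.02,-0.09,0.04,0.5]
    - [-1.1,6.2,2.8,0.03,-0.19,0.07,0.5]
    - [-2.0,8.9,4.2,0.05,-0.28,0.08,0.5]
    - [-3.1,11.1,5.4,0.06,-0.36,0.08,0.5]
    - [-4.5,13.0,6.4,0.06,-0.44,0.08,0.5]
    - [-6.0,14.4,7.2,0.06,-0.52,0.06,0.5]
    - [-7.8,15.3,7.6,0.06,-0.59,0.03,0.5]
    - [-9.7,15.9,7.7,0.05,-0.65,-0.01,0.5]

```text
t: 9.17
tcp_pos: [0.6214, 0.0587, 0.5491]
eef_rot: [[-0.24, 0.892, 0.383], [-0.312, 0.303, -0.901], [-0.919, -0.336, 0.206]]
ft_force: [0.7, 0.9, 0.4]
gripper_width: 0.0427
```

```bash
python3 rec.py;  python3 - <<'E'
from plan import *
q=np.array(sense()["q"])
via=np.array([-0.138, -0.316,  2.464,  1.838,  0.234, -0.401]);rows(interp(q,via,13)[:13])
E
```

```text
{'t': 9.1667, 'q': [-0.4052, -0.1994, 1.8227, 1.1277, 0.7712, 0.0712], 'tcp_pos': [0.6214, 0.0587, 0.5491], 'eef_rot': [[-0.2405, 0.8919, 0.383], [-0.3121, 0.3026, -0.9006], [-0.9191, -0.3361, 0.2056]], 'ft_force': [0.6565, 0.87, 0.4024], 'gripper_width': 0.0427}
rows 13
[-0.5, 0.9, -1.2, 0.02, -0.01, -0.01] z [0.616 0.068 0.537]
[-1.2, 1.7, -2.6, 0.05, -0.01, -0.02] z [0.61  0.076 0.523]
[-1.9, 2.4, -4.1, 0.07, -0.02, -0.04] z [0.602 0.083 0.508]
[-2.8, 2.9, -5.7, 0.09, -0.01, -0.06] z [0.593 0.088 0.492]
[-3.8, 3.3, -7.5, 0.11, -0.01, -0.08] z [0.584 0.092 0.474]
[-4.9, 3.6, -9.5, 0.12, 0.01, -0.10] z [0.573 0.095 0.455]
[-6.1, 3.8, -11.6, 0.14, 0.02, -0.13] z [0.56  0.097 0.434]
[-7.5, 3.9, -13.8, 0.15, 0.04, -0.15] z [0.546 0.097 0.411]
[-9.1, 3.9, -16.2, 0.16, 0.06, -0.18] z [0.531 0.097 0.387]
[-10.8, 3.8, -18.7, 0.16, 0.09, -0.21] z [0.514 0.097 0.362]
[-12.7, 3.6, -21.3, 0.16, 0.12, -0.24] z [0.494 0.095 0.336]
[-14.8, 3.4, -24.1, 0.16, 0.16, -0.27] z [0.473 0.093 0.308]
[-17.1, 3.1, -26.9, 0.16, 0.20, -0.30] z [0.45 0.09 0.28]
```

Call:
arm_command:
  steps:
    - [-1.2,1.7,-2.6,0.05,-0.01,-0.02,0.5]
    - [-2.8,2.9,-5.7,0.09,-0.01,-0.06,0.5]
    - [-3.8,3.3,-7.5,0.11,-0.01,-0.08,0.5]
    - [-6.1,3.8,-10.6,0.14,0.02,-0.13,0.5]
    - [-7.5,3.9,-13.8,0.15,0.04,-0.15,0.5]
    - [-9.1,3.9,-16.2,0.16,0.06,-0.18,0.5]
    - [-10.8,3.8,-18.7,0.16,0.09,-0.21,0.5]
    - [-12.7,3.6,-21.3,0.16,0.12,-0.24,0.5]

```text
t: 9.83
tcp_pos: [0.4925, 0.0947, 0.3336]
eef_rot: [[-0.403, 0.9, 0.167], [-0.086, 0.144, -0.986], [-0.911, -0.411, 0.019]]
ft_force: [0.3, -0.5, -0.2]
gripper_width: 0.0427
```

```bash
python3 rec.py;  python3 - <<'E'
from plan import *
q=np.array(sense()["q"])
v=np.array([-0.138, -0.316,  2.464,  1.838,  0.234, -0.401]);g=np.array([-.002,.229,2.470,2.902,.384,-1.431])
rows(interp(q,v,8)[:4]);print();rows(interp(v,g,16))
E
```

```text
{'t': 9.8333, 'q': [-0.1705, -0.2992, 2.37, 1.7465, 0.3043, -0.3448], 'tcp_pos': [0.4925, 0.0947, 0.3336], 'eef_rot': [[-0.4029, 0.8999, 0.1669], [-0.0858, 0.1444, -0.9858], [-0.9112, -0.4115, 0.0191]], 'ft_force': [0.3206, -0.4917, -0.1522], 'gripper_width': 0.0427}
rows 2
[-2.0, -0.2, -2.7, 0.00, 0.04, -0.02] z [0.472 0.093 0.307]
[-4.2, -0.5, -5.4, 0.01, 0.08, -0.05] z [0.45 0.09 0.28]
[-4.2, -0.5, -5.4, 0.01, 0.08, -0.05] z [0.45 0.09 0.28]
[-4.2, -0.5, -5.4, 0.01, 0.08, -0.05] z [0.45 0.09 0.28]

rows 7
[-2.7, 0.4, -7.5, 0.02, 0.11, -0.03] z [0.466 0.099 0.259]
[-1.2, 1.1, -9.7, 0.03, 0.15, -0.01] z [0.481 0.106 0.236]
[0.2, 1.6, -12.1, 0.04, 0.18, -0.01] z [0.495 0.111 0.212]
[1.5, 1.8, -14.7, 0.03, 0.21, -0.01] z [0.508 0.112 0.187]
[2.7, 1.7, -17.5, 0.02, 0.25, -0.02] z [0.519 0.111 0.159]
[3.5, 1.3, -20.6, 0.00, 0.28, -0.03] z [0.528 0.107 0.128]
[4.1, 0.6, -23.9, -0.03, 0.33, -0.05] z [0.534 0.101 0.095]
[4.1, 0.6, -23.9, -0.03, 0.33, -0.05] z [0.534 0.101 0.095]
[4.1, 0.6, -23.9, -0.03, 0.33, -0.05] z [0.534 0.101 0.095]
[4.1, 0.6, -23.9, -0.03, 0.33, -0.05] z [0.534 0.101 0.095]
[4.1, 0.6, -23.9, -0.03, 0.33, -0.05] z [0.534 0.101 0.095]
[4.1, 0.6, -23.9, -0.03, 0.33, -0.05] z [0.534 0.101 0.095]
[4.1, 0.6, -23.9, -0.03, 0.33, -0.05] z [0.534 0.101 0.095]
[4.1, 0.6, -23.9, -0.03, 0.33, -0.05] z [0.534 0.101 0.095]
[4.1, 0.6, -23.9, -0.03, 0.33, -0.05] z [0.534 0.101 0.095]
```

Call:
arm_command:
  steps:
    - [-2,-0.2,-2.7,0,0.04,-0.02,0.5]
    - [-3.2,0,-5.4,0.01,0.08,-0.04,0.5]
    - [-2.5,0.5,-8.2,0.02,0.12,-0.02,0.5]
    - [-1.0,1.1,-11.0,0.03,0.16,-0.01,0.5]
    - [0.5,1.5,-13.8,0.03,0.2,-0.01,0.5]
    - [2.0,1.5,-16.8,0.02,0.24,-0.02,0.5]
    - [3.3,1.2,-20.0,0,0.28,-0.03,0.5]
    - [4.0,0.6,-23.5,-0.03,0.33,-0.05,0.5]

```text
t: 10.5
tcp_pos: [0.5331, 0.1004, 0.097]
eef_rot: [[-0.682, 0.722, 0.119], [-0.084, 0.085, -0.993], [-0.727, -0.687, 0.002]]
ft_force: [1.4, -0.2, 1.0]
gripper_width: 0.0427
```

```bash
python3 rec.py;  python3 - <<'E'
from plan import *
R=target(.12,.75,'h-');g=np.array([.5925,.108,.04])
print(delta(g+(.019-.1)*R[:,1],R));print(delta(g+.019*R[:,1],R), R[:,1])
r=look("5")
t=r["top"][0];crop("t",t,145,130,265,230,5,"pics/t5.png")
s=r["scene"][0];crop("s",s,240,185,380,355,4,"pics/s5.png")
E
```

```text
{'t': 10.5, 'q': [-0.0001, 0.2193, 2.4617, 2.8974, 0.3592, -1.4256], 'tcp_pos': [0.5331, 0.1004, 0.097], 'eef_rot': [[-0.6819, 0.7217, 0.1192], [-0.0836, 0.085, -0.9929], [-0.7267, -0.687, 0.0024]], 'ft_force': [1.3965, -0.181, 0.9511], 'gripper_width': 0.0427}
(array([ 0.05,  0.06, -0.18]), array([ 0.003, -0.007,  0.001]))
(array([ 7.32,  0.93, -6.99]), array([ 0.003, -0.007,  0.001])) [ 0.72642703  0.08759209 -0.68163876]
```

View pics/s5.png

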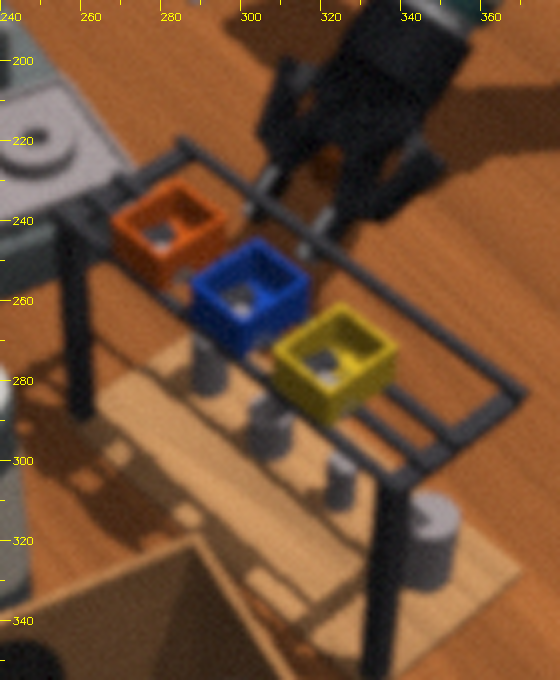

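View pics/t5.png

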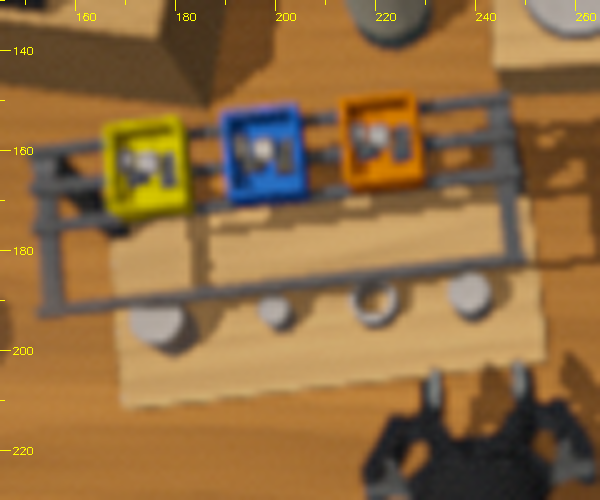

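```bash
python3 - <<'E'
from plan import *
print(proj("top",sense()["tcp_pos"]),proj("scene",sense()["tcp_pos"]))
W=np.load("pics/W0.npy")
for nm,u,v,lo,hi in(("w200",239,188,.05,.06),("w100",198,191,.042,.052)):
    w=W[v-8:v+9,u-8:u+9].reshape(-1,3);q=w[(w[:,2]>lo)&(w[:,2]<hi)]
    h=cv2.convexHull((q[:,:2]*1e4).astype(np.float32));print(nm,len(q),np.array(cv2.minEnclosingCircle(h))[0] if 0 else cv2.minEnclosingCircle(h),q.mean(0).round(4))
E
```

```text
[[239.84837308 204.45046885]] [[309.33409424 246.9707571 ]]
w200 48 ((5921.3125, 1099.5576171875), 128.72933959960938) [0.5917 0.1094 0.0554]
w100 28 ((5805.404296875, 2346.15576171875), 93.49562072753906) [0.5803 0.2346 0.0469]
```

Call:
arm_command:
  steps:
    - [1.0,0.2,-1.0,0,0,0,0.5]
    - [2.2,0.3,-2.1,0,0,0,0.5]
    - [3.4,0.5,-3.3,0,-0.01,0,0.5]
    - [4.6,0.7,-4.5,0,-0.01,0,0.5]
    - [5.8,0.8,-5.6,0,-0.01,0,0.5]
    - [6.8,0.9,-6.5,0,-0.01,0,0.5]
    - [7.3,1.0,-7.0,0,-0.01,0,0.5]
    - [7.3,1.0,-7.0,0,-0.01,0,0.5]

```text
t: 11.27
tcp_pos: [0.6052, 0.1112, 0.0238]
eef_rot: [[-0.68, 0.723, 0.119], [-0.081, 0.088, -0.993], [-0.728, -0.685, -0.001]]
ft_force: [-0.5, 0.4, 0.7]
gripper_width: 0.0425
```

```bash
python3 rec.py;  python3 - <<'E'
from plan import *
r=look("6")
t=r["top"][0];crop("t",t,145,130,265,230,5,"pics/t6.png")
s=r["scene"][0];crop("s",s,240,185,380,355,4,"pics/s6.png")
E
```

```text
{'t': 11.2667, 'q': [0.0288, 0.479, 2.3939, 3.0135, 0.5487, -1.523], 'tcp_pos': [0.6052, 0.1112, 0.0238], 'eef_rot': [[-0.6804, 0.723, 0.1193], [-0.0811, 0.0875, -0.9929], [-0.7283, -0.6852, -0.0009]], 'ft_force': [-0.4537, 0.4263, 0.6653], 'gripper_width': 0.0425}
```

View pics/s6.png

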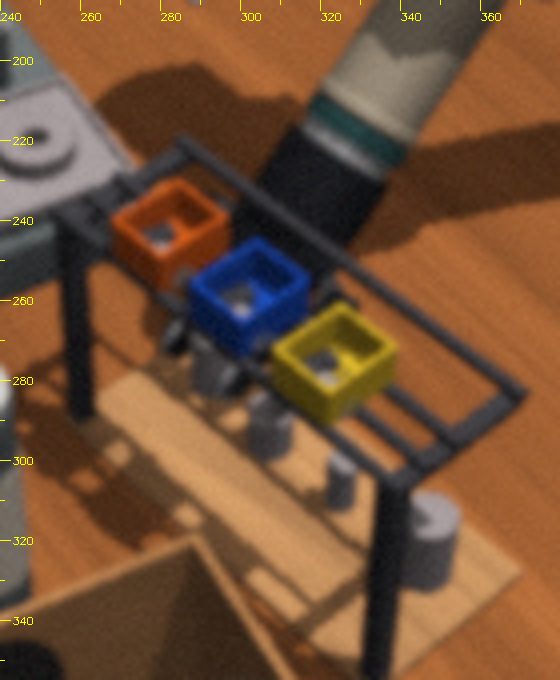

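View pics/t6.png

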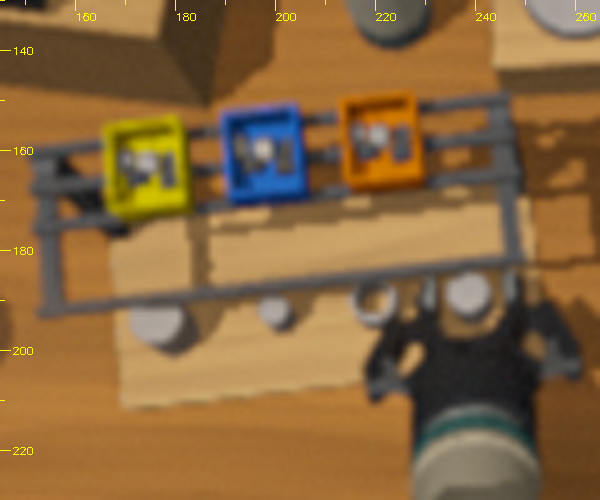

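The fingers straddle the 200 g weight, with pads at (231,188) and (247,187) and the weight at (238.5,188). Nothing is being touched. I'll close, then lift a little along the tool axis.

Call:
arm_command:
  steps:
    - [0,0,0,0,0,0,0.15]
    - [0,0,0,0,0,0,0.15]
    - [0,0,0,0,0,0,0.15]
    - [0,0,0,0,0,0,0.15]
    - [0,0,0,0,0,0,0.15]
    - [0,0,0,0,0,0,0.15]
    - [0,0,0,0,0,0,0.15]
    - [0,0,0.3,0,0,0,0.15]
  squeeze: 40

```text
t: 12.03
tcp_pos: [0.6028, 0.111, 0.0268]
eef_rot: [[-0.682, 0.721, 0.119], [-0.081, 0.087, -0.993], [-0.726, -0.687, -0.001]]
ft_force: [-0.6, 0.0, -2.1]
gripper_width: 0.0245
```

```bash
python3 rec.py;  python3 - <<'E'
from plan import *
R=target(.12,.75,'h-');g=np.array([.592,.109,.04])
for b in(.12,): print(delta(g+(.019-b)*R[:,1],R))
q=np.array(sense()["q"])
# pan target for 200
for yaw in(-.1,-.2,-.3):
    Rp=target(yaw,.75,'h-')
    for gg in([.555,-.308,.20],[.5,-.30,.25],[.45,-.2,.28],[.45,-.05,.28]):
        S=ikall(np.array(gg)+.019*Rp[:,1],Rp,15);print(yaw,gg,[s.round(2) for s in S])
E
```

```text
{'t': 12.0333, 'q': [0.0289, 0.4682, 2.3945, 3.0116, 0.5359, -1.5206], 'tcp_pos': [0.6028, 0.111, 0.0268], 'eef_rot': [[-0.6823, 0.7213, 0.1192], [-0.0814, 0.0871, -0.9929], [-0.7265, -0.6872, -0.0007]], 'ft_force': [-0.6435, 0.0108, -2.0802], 'gripper_width': 0.0245}
(array([-8.41, -1.08,  8.2 ]), array([ 0.   , -0.008,  0.001]))
-0.1 [0.555, -0.308, 0.2] [array([-0.92,  0.2 ,  2.07,  1.22,  0.61, -0.21])]
-0.1 [0.5, -0.3, 0.25] [array([-1.02,  0.07,  2.08,  1.05,  0.74, -0.08])]
-0.1 [0.45, -0.2, 0.28] [array([-0.99, -0.15,  2.19,  0.96,  0.77,  0.08])]
-0.1 [0.45, -0.05, 0.28] [array([-0.48, -0.28,  2.27,  0.67,  0.45,  0.69])]
-0.2 [0.555, -0.308, 0.2] [array([-0.87,  0.18,  2.1 ,  1.27,  0.5 , -0.15])]
-0.2 [0.5, -0.3, 0.25] [array([-0.98,  0.04,  2.1 ,  1.06,  0.63,  0.01])]
-0.2 [0.45, -0.2, 0.28] [array([-0.92, -0.17,  2.21,  0.92,  0.65,  0.22])]
-0.2 [0.45, -0.05, 0.28] [array([-0.35, -0.27,  2.27,  0.32,  0.35,  1.16])]
-0.3 [0.555, -0.308, 0.2] [array([-0.82,  0.17,  2.12,  1.31,  0.38, -0.09])]
-0.3 [0.5, -0.3, 0.25] [array([-0.92,  0.03,  2.12,  1.05,  0.51,  0.13])]
-0.3 [0.45, -0.2, 0.28] [array([-0.83, -0.19,  2.22,  0.84,  0.52,  0.42])]
-0.3 [0.45, -0.05, 0.28] [array([-0.22, -0.26,  2.26, -0.19,  0.33,  1.8 ])]
```

Call:
arm_command:
  steps:
    - [-0.7,-0.1,0.8,0,0,0,0.15]
    - [-1.7,-0.2,1.8,0,0,0,0.15]
    - [-2.9,-0.4,2.9,0,0,0,0.15]
    - [-4.1,-0.5,4.1,0,0,0,0.15]
    - [-5.3,-0.7,5.3,0,0,0,0.15]
    - [-6.5,-0.8,6.5,0,0,0,0.15]
    - [-7.7,-1.0,7.7,0,0,0,0.15]
    - [-9.0,-1.1,9.0,0,0,0,0.15]

```text
t: 12.7
tcp_pos: [0.511, 0.0996, 0.1165]
eef_rot: [[-0.684, 0.719, 0.119], [-0.081, 0.086, -0.993], [-0.725, -0.689, -0.001]]
ft_force: [-0.0, 1.0, -2.0]
gripper_width: 0.0248
```

```bash
python3 rec.py;  python3 - <<'E'
from plan import *
r=look("7")
t=r["top"][0];crop("t",t,275,110,425,230,5,"pics/t7.png")
s=r["scene"][0];crop("s",s,240,155,380,325,4,"pics/s7.png")
q=np.array(sense()["q"])
for a,yaw in((.75,-.1),(.75,-.3)):
    R=target(yaw,a,'h-');S=ikall(np.array([.575,-.306,.20])+.019*R[:,1],R,15)
    for s in S:
        print(s.round(3))
        for x in interp(q,s,None)[:-8]: p,RR=fk(x);print("  ",p.round(3),RR[:,1].round(2),"jawz",RR[2,2].round(2))
E
```

```text
{'t': 12.7, 'q': [-0.005, 0.1362, 2.4699, 2.8164, 0.2853, -1.3431], 'tcp_pos': [0.511, 0.0996, 0.1165], 'eef_rot': [[-0.6844, 0.7194, 0.1186], [-0.0813, 0.0863, -0.9929], [-0.7246, -0.6892, -0.0006]], 'ft_force': [-0.0034, 0.9711, -1.987], 'gripper_width': 0.0248}
[-0.878  0.22   2.045  1.215  0.579 -0.174]
rows 16
   [0.534 0.083 0.129] [ 0.74  0.08 -0.66] jawz -0.0
   [0.555 0.065 0.14 ] [ 0.76  0.07 -0.64] jawz -0.0
   [0.574 0.045 0.151] [ 0.78  0.07 -0.62] jawz -0.01
   [0.59  0.025 0.16 ] [ 0.79  0.06 -0.61] jawz -0.01
   [0.605 0.003 0.169] [ 0.8   0.05 -0.59] jawz -0.01
   [ 0.617 -0.02   0.177] [ 0.81  0.05 -0.58] jawz -0.01
   [ 0.627 -0.045  0.183] [ 0.82  0.04 -0.58] jawz -0.01
   [ 0.634 -0.07   0.189] [ 0.82  0.03 -0.57] jawz -0.01
   [ 0.639 -0.096  0.193] [ 0.82  0.02 -0.57] jawz -0.01
   [ 0.641 -0.124  0.195] [ 0.82  0.01 -0.58] jawz -0.01
   [ 0.64  -0.152  0.197] [ 0.81  0.   -0.59] jawz -0.01
   [ 0.636 -0.182  0.197] [ 0.8  -0.01 -0.6 ] jawz -0.01
   [ 0.629 -0.212  0.196] [ 0.79 -0.02 -0.61] jawz -0.01
   [ 0.619 -0.243  0.194] [ 0.77 -0.04 -0.63] jawz -0.01
  
[... 303 characters left out ...]
05 -0.65] jawz -0.02
   [0.577 0.022 0.148] [ 0.76  0.04 -0.64] jawz -0.03
   [ 0.589 -0.001  0.155] [ 0.77  0.03 -0.64] jawz -0.03
   [ 0.6   -0.026  0.16 ] [ 0.77  0.01 -0.63] jawz -0.04
   [ 0.608 -0.053  0.165] [ 0.78 -0.01 -0.63] jawz -0.04
   [ 0.614 -0.081  0.17 ] [ 0.78 -0.03 -0.63] jawz -0.04
   [ 0.618 -0.11   0.174] [ 0.77 -0.05 -0.63] jawz -0.04
   [ 0.619 -0.141  0.177] [ 0.77 -0.07 -0.64] jawz -0.04
   [ 0.619 -0.173  0.18 ] [ 0.76 -0.1  -0.64] jawz -0.03
   [ 0.615 -0.206  0.182] [ 0.75 -0.12 -0.65] jawz -0.03
   [ 0.609 -0.24   0.184] [ 0.74 -0.15 -0.66] jawz -0.02
   [ 0.6   -0.275  0.186] [ 0.72 -0.18 -0.67] jawz -0.01
   [ 0.588 -0.31   0.187] [ 0.7  -0.22 -0.68] jawz -0.0
```

View pics/s7.png

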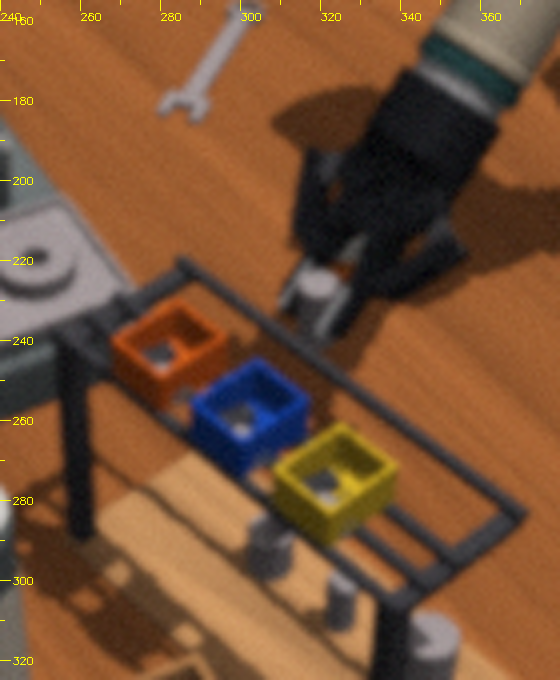

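View pics/t7.png

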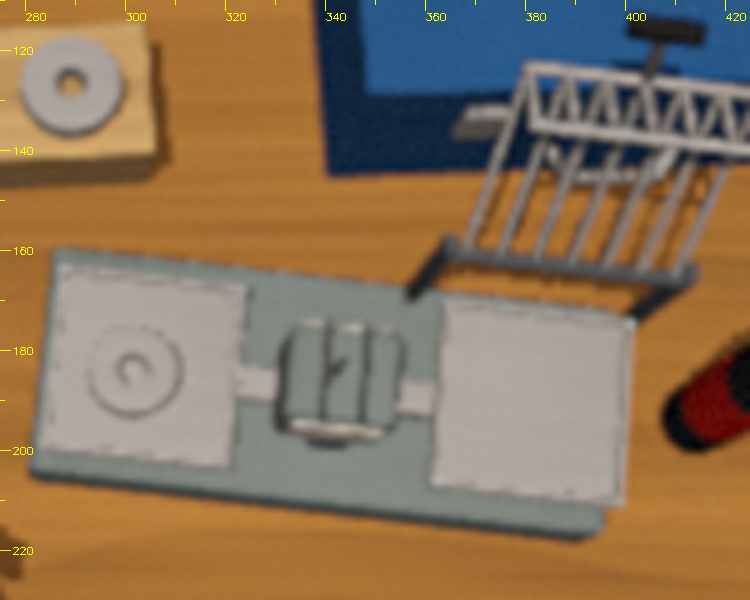

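```bash
python3 - <<'E'
from plan import *
for u,v in((363,170),(401,173),(397.5,211),(359.5,207),(380.3,190.3)): print(atz("top",u,v,.097).round(4))
print("handle@2.05 pred",proj("top",np.array([.652,-.340,.157])+.18*np.array([-np.cos(2.05)*.995,np.cos(2.05)*.1,np.sin(2.05)])),proj("top",np.array([.652,-.340,.157])+.18*np.array([-np.cos(1.9)*.995,np.cos(1.9)*.1,np.sin(1.9)])))
q=np.array(sense()["q"])
for c in([.46,-.08,.21,0.0],[.49,-.2,.22,-.1],[.5,-.29,.21,-.2]):
    R=target(c[3],.75,'h-')
    S=ikall(np.array(c[:3]),R,20)
    for s in S:
        print(c,s.round(3),np.linalg.norm(s-q))
E
```

```text
[ 0.6422 -0.2786  0.097 ]
[ 0.6339 -0.3979  0.097 ]
[ 0.5142 -0.3808  0.097 ]
[ 0.5257 -0.2639  0.097 ]
[ 0.5783 -0.3302  0.097 ]
handle@2.05 pred [[407.18733219 114.54471288]] [[408.22374174 121.92643789]]
[0.46, -0.08, 0.21, 0.0] [-0.731 -0.168  2.376  1.142  0.567 -0.052] 2.2779429627245498
[0.49, -0.2, 0.22, -0.1] [-0.904 -0.046  2.249  1.127  0.623 -0.086] 2.3343267887287458
[0.5, -0.29, 0.21, -0.2] [-0.99   0.055  2.18   1.171  0.599 -0.13 ] 2.3127857750969176
```

```bash
python3 - <<'E'
from plan import *
q=np.array(sense()["q"])
w=ik1(np.array([.45,.0,.22]),target(.05,.75,'h-'),[-.5,-.25,2.4,1.6,.4,-.4]);print(w)
w1=ik1(np.array([.46,-.08,.21]),target(0,.75,'h-'),[-.73,-.17,2.38,1.14,.57,-.05])[0]
for t in(w[0],w1): rows(interp(q,t,None)[:-8]);print()
w0=ik1(np.array([.45,.06,.19]),target(.1,.75,'h-'),q);print(w0)
E
```

```text
(array([-0.45910293, -0.24017096,  2.38676368,  1.01026172,  0.43460747,
        0.24179125]), np.float64(6.865950445264379e-14))
rows 11
[0.7, -0.4, 2.1, 0.02, -0.04, 0.00] z [0.517 0.096 0.138]
[1.1, -0.7, 3.9, 0.04, -0.07, 0.01] z [0.521 0.093 0.157]
[1.1, -1.1, 5.6, 0.06, -0.09, 0.02] z [0.522 0.089 0.174]
[1.0, -1.6, 7.0, 0.07, -0.11, 0.02] z [0.52  0.084 0.188]
[0.6, -2.2, 8.2, 0.07, -0.11, 0.02] z [0.516 0.078 0.2  ]
[-0.1, -2.9, 9.1, 0.08, -0.11, 0.02] z [0.51  0.071 0.209]
[-0.9, -3.8, 9.7, 0.07, -0.10, 0.02] z [0.501 0.062 0.215]
[-1.9, -4.9, 10.1, 0.06, -0.09, 0.01] z [0.491 0.05  0.219]
[-3.1, -6.3, 10.3, 0.05, -0.06, -0.01] z [0.479 0.036 0.22 ]
[-4.5, -8.0, 10.3, 0.03, -0.04, -0.03] z [0.465 0.02  0.221]
[-6.1, -10.0, 10.2, 0.00, -0.01, -0.07] z [ 0.45 -0.    0.22]

rows 10
[1.4, -1.7, 2.3, 0.01, -0.05, -0.01] z [0.524 0.082 0.141]
[2.3, -3.4, 4.4, 0.03, -0.09, -0.02] z [0.533 0.066 0.162]
[2.8, -5.1, 6.3, 0.03, -0.12, -0.02] z [0.538 0.049 0.181]
[2.8, -6.7, 7.8, 0.04, -0.14, -0.03] z [0.539 0.033 0.196]
[2.5, -8.3, 9.0, 0.04, -0.15, -0.03] z [0.536 0.016 0.208]
[1.8, -10.0, 9.8, 0.04, -0.15, -0.03] z [ 0.528 -0.     0.215]
[0.7, -11.8, 10.1, 0.04, -0.13, -0.04] z [ 0.517 -0.018  0.219]
[-0.8, -13.7, 10.1, 0.03, -0.10, -0.06] z [ 0.502 -0.037  0.219]
[-2.7, -15.7, 9.8, 0.02, -0.06, -0.08] z [ 0.483 -0.057  0.216]
[-5.1, -18.0, 9.2, 0.00, -0.01, -0.12] z [ 0.46 -0.08  0.21]

(array([-0.20023101, -0.17132274,  2.44683428,  1.27275947,  0.2283492 ,
        0.09752361]), np.float64(8.654188476953095e-13))
```

Call:
arm_command:
  steps:
    - [0.5,-0.4,2.1,0.02,-0.04,0,0.15]
    - [0.7,-0.7,3.9,0.04,-0.07,0.01,0.15]
    - [0.6,-1.1,5.6,0.06,-0.09,0.02,0.15]
    - [0.4,-1.6,7.0,0.07,-0.11,0.02,0.15]
    - [0,-2.2,8.2,0.07,-0.11,0.02,0.15]
    - [-0.4,-2.9,9.1,0.08,-0.11,0.02,0.15]
    - [-1.0,-3.8,9.7,0.07,-0.1,0.02,0.15]
    - [-1.9,-4.9,10.1,0.06,-0.09,0.01,0.15]

```text
t: 13.47
tcp_pos: [0.4918, 0.0506, 0.2188]
eef_rot: [[-0.614, 0.778, 0.133], [-0.044, 0.134, -0.99], [-0.788, -0.614, -0.048]]
ft_force: [0.5, 0.2, -0.9]
gripper_width: 0.025
```

```bash
python3 rec.py; python3 - <<'E'
from plan import *
q=np.array(sense()["q"])
w1=ik1(np.array([.47,-.12,.21]),target(-.05,.75,'h-'),[-.73,-.17,2.38,1.14,.57,-.05])[0]
w2=ik1(np.array([.5,-.29,.21]),target(-.2,.75,'h-'),[-.99,.055,2.18,1.17,.6,-.13])[0]
rows(interp(q,w1,None)[:-7]);print();rows(interp(w1,w2,None)[:-7])
E
```

```text
{'t': 13.4667, 'q': [-0.3316, -0.1373, 2.4103, 1.5145, 0.3906, -0.2033], 'tcp_pos': [0.4918, 0.0506, 0.2188], 'eef_rot': [[-0.6139, 0.7781, 0.1327], [-0.044, 0.1342, -0.99], [-0.7881, -0.6136, -0.0482]], 'ft_force': [0.4793, 0.1691, -0.8706], 'gripper_width': 0.025}
rows 5
[0.3, -3.4, 0.0, -0.01, 0.01, -0.03] z [0.495 0.017 0.219]
[0.3, -6.8, -0.0, -0.02, 0.02, -0.07] z [ 0.494 -0.017  0.218]
[-0.2, -10.2, -0.2, -0.04, 0.04, -0.11] z [ 0.49  -0.052  0.216]
[-1.0, -13.7, -0.5, -0.04, 0.06, -0.14] z [ 0.482 -0.086  0.214]
[-2.2, -17.1, -0.9, -0.05, 0.09, -0.18] z [ 0.47 -0.12  0.21]
[-2.2, -17.1, -0.9, -0.05, 0.09, -0.18] z [ 0.47 -0.12  0.21]

rows 5
[-1.2, -20.3, -0.7, -0.05, 0.09, -0.21] z [ 0.48  -0.152  0.212]
[-0.4, -23.6, -0.6, -0.05, 0.09, -0.24] z [ 0.488 -0.185  0.212]
[0.2, -27.0, -0.6, -0.05, 0.09, -0.27] z [ 0.494 -0.22   0.212]
[0.6, -30.5, -0.7, -0.05, 0.09, -0.30] z [ 0.498 -0.254  0.212]
[0.8, -34.1, -0.9, -0.05, 0.09, -0.33] z [ 0.5  -0.29  0.21]
[0.8, -34.1, -0.9, -0.05, 0.09, -0.33] z [ 0.5  -0.29  0.21]
```

Call:
arm_command:
  steps:
    - [0.2,-3.4,0,-0.01,0.01,-0.03,0.15]
    - [0,-6.8,0,-0.02,0.02,-0.07,0.15]
    - [-0.5,-10.2,-0.2,-0.04,0.04,-0.11,0.15]
    - [-1.0,-13.7,-0.5,-0.04,0.06,-0.14,0.15]
    - [-1.6,-17.1,-0.9,-0.05,0.09,-0.18,0.15]
    - [-1.0,-20.3,-0.7,-0.05,0.09,-0.21,0.15]
    - [-0.4,-23.6,-0.6,-0.05,0.09,-0.24,0.15]
    - [0.2,-27.0,-0.6,-0.05,0.09,-0.27,0.15]

```text
t: 14.13
tcp_pos: [0.4938, -0.2205, 0.2121]
eef_rot: [[-0.676, 0.723, -0.139], [0.095, -0.101, -0.99], [-0.73, -0.683, 0.0]]
ft_force: [1.2, -0.3, -2.2]
gripper_width: 0.0252
```

```bash
python3 rec.py; python3 - <<'E'
from plan import *
R=target(-.2,.75,'h-')
for z in(.19,.127,.121): print(z,delta(np.array([.582,-.306,z])+.019*R[:,1],R))
print(delta([.5,-.29,.21],R))
E
```

```text
{'t': 14.1333, 'q': [-0.9112, -0.016, 2.245, 1.1629, 0.5884, -0.1077], 'tcp_pos': [0.4938, -0.2205, 0.2121], 'eef_rot': [[-0.6764, 0.7234, -0.1387], [0.0947, -0.1014, -0.9903], [-0.7304, -0.683, 0.0001]], 'ft_force': [1.2065, -0.3096, -2.1827], 'gripper_width': 0.0252}
0.19 (array([10.18, -8.82, -3.51]), array([-0.   , -0.002, -0.061]))
0.127 (array([10.18, -8.82, -9.81]), array([-0.   , -0.002, -0.061]))
0.121 (array([ 10.18,  -8.82, -10.41]), array([-0.   , -0.002, -0.061]))
(array([ 0.62, -6.95, -0.21]), array([-0.   , -0.002, -0.061]))
```

Call:
arm_command:
  steps:
    - [0.6,-2.5,0,0,0,-0.02,0.15]
    - [1.4,-5,0,0,0,-0.04,0.15]
    - [3,-7,-0.5,0,0,-0.06,0.15]
    - [5.5,-8.2,-1.2,0,0,-0.06,0.15]
    - [8,-8.8,-2.2,0,0,-0.06,0.15]
    - [9.7,-8.8,-3.2,0,0,-0.06,0.15]
    - [10.2,-8.8,-3.9,0,0,-0.06,0.15]
    - [10.2,-8.8,-4.5,0,0,-0.06,0.15]

```text
t: 14.8
tcp_pos: [0.5974, -0.3078, 0.1646]
eef_rot: [[-0.671, 0.715, -0.195], [0.135, -0.14, -0.981], [-0.729, -0.684, -0.002]]
ft_force: [0.3, 0.9, -1.5]
gripper_width: 0.0247
```

```bash
python3 rec.py; python3 - <<'E'
from plan import *
R=target(-.2,.75,'h-')
for z in(.19,.127,.121): print(z,delta(np.array([.582,-.306,z])+.019*R[:,1],R))
r=look("8")
t=r["top"][0];crop("t",t,325,140,425,230,6,"pics/t8.png")
s=r["scene"][0];crop("s",s,165,95,285,215,5,"pics/s8.png")
E
```

```text
{'t': 14.8, 'q': [-0.816, 0.246, 2.083, 1.3628, 0.4492, -0.2228], 'tcp_pos': [0.5974, -0.3078, 0.1646], 'eef_rot': [[-0.671, 0.7154, -0.1948], [0.1352, -0.1404, -0.9808], [-0.729, -0.6845, -0.0025]], 'ft_force': [0.3484, 0.9434, -1.5126], 'gripper_width': 0.0247}
0.19 (array([-0.18, -0.1 ,  1.24]), array([-0.003, -0.003, -0.004]))
0.127 (array([-0.18, -0.1 , -5.06]), array([-0.003, -0.003, -0.004]))
0.121 (array([-0.18, -0.1 , -5.66]), array([-0.003, -0.003, -0.004]))
```

View pics/s8.png

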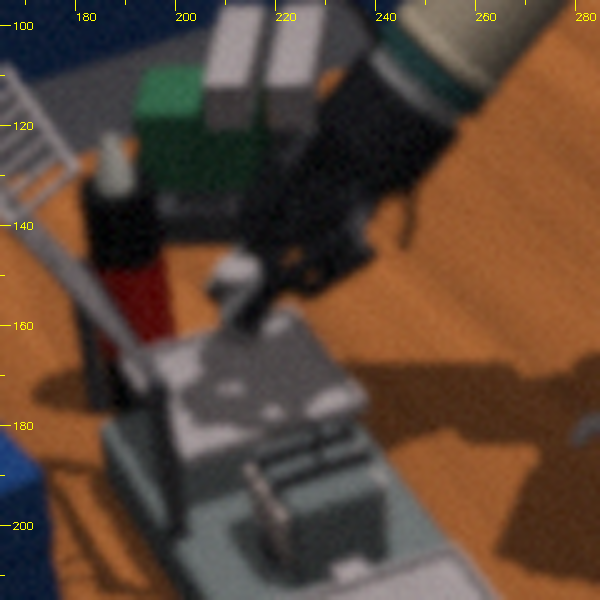

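View pics/t8.png

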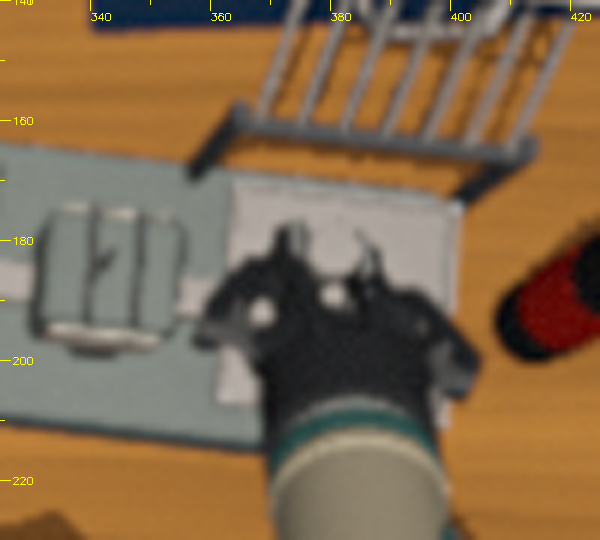

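Call:
arm_command:
  steps:
    - [0,0,-1,0,0,0,0.15]
    - [-0.1,-0.1,-2,0,0,0,0.15]
    - [-0.2,-0.1,-3,0,0,0,0.15]
    - [-0.2,-0.1,-3.8,0,0,0,0.15]
    - [-0.2,-0.1,-4.5,0,0,0,0.15]
    - [-0.2,-0.1,-5.0,0,0,0,0.15]
    - [-0.2,-0.1,-5.1,0,0,0,0.15]
    - [-0.2,-0.1,-5.1,0,0,0,0.15]

```text
t: 15.57
tcp_pos: [0.5937, -0.3083, 0.1124]
eef_rot: [[-0.673, 0.714, -0.196], [0.138, -0.14, -0.981], [-0.727, -0.687, -0.005]]
ft_force: [0.0, -0.7, -2.4]
gripper_width: 0.0252
```

Call:
arm_command:
  steps:
    - [0,0,-0.1,0,0,0,0.15]
    - [0,0,-0.2,0,0,0,0.15]
    - [0,0,-0.3,0,0,0,0.15]
    - [0,0,-0.3,0,0,0,0.15]
    - [0,0,-0.4,0,0,0,0.15]
    - [0,0,-0.4,0,0,0,0.15]
    - [0,0,-0.5,0,0,0,0.15]
    - [0,0,-0.5,0,0,0,0.15]

```text
t: 16.23
tcp_pos: [0.5939, -0.3083, 0.1077]
eef_rot: [[-0.672, 0.714, -0.196], [0.138, -0.14, -0.981], [-0.728, -0.686, -0.005]]
ft_force: [-0.3, -0.0, 0.1]
gripper_width: 0.0251
```

```bash
python3 rec.py; python3 - <<'E'
from plan import *
r=look("9")
t=r["top"][0];crop("t",t,325,140,425,230,6,"pics/t9.png")
s=r["scene"][0];crop("s",s,165,115,265,215,6,"pics/s9.png")
E
```

```text
{'t': 16.2333, 'q': [-0.8226, 0.3406, 2.155, 1.7025, 0.4468, -0.6029], 'tcp_pos': [0.5939, -0.3083, 0.1077], 'eef_rot': [[-0.672, 0.7141, -0.1962], [0.1378, -0.1397, -0.9806], [-0.7276, -0.686, -0.0045]], 'ft_force': [-0.2881, -0.034, 0.0624], 'gripper_width': 0.0251}
```

View pics/s9.png

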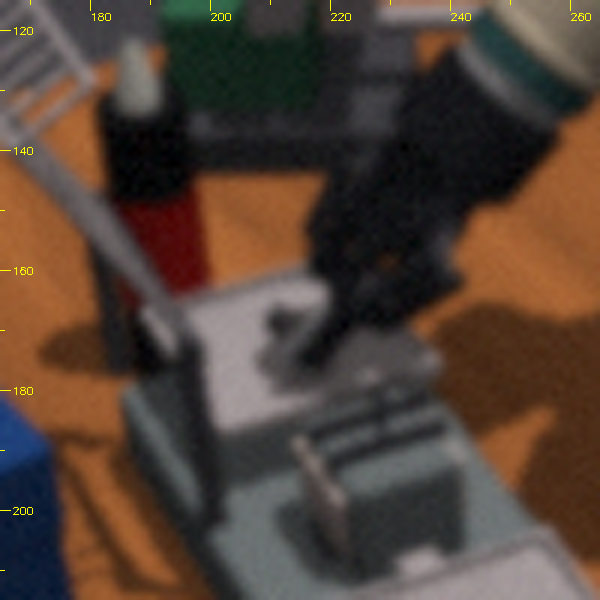

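The force dropped from -2.4 to about 0 N, so the weight is resting on the pan. I'll release and back out along the tool axis.

Call:
arm_command:
  steps:
    - [0,0,0,0,0,0,0.45]
    - [0,0,0,0,0,0,0.45]
    - [0,0,0,0,0,0,0.45]
    - [0,0,0,0,0,0,0.45]
    - [-0.7,0.1,0.7,0,0,0,0.45]
    - [-2.1,0.4,2.1,0,0,0,0.45]
    - [-4.3,0.8,4.2,0,0,0,0.45]
    - [-6.5,1.3,6.5,0,0,0,0.45]

```text
t: 17.0
tcp_pos: [0.5281, -0.2947, 0.172]
eef_rot: [[-0.674, 0.713, -0.196], [0.139, -0.138, -0.981], [-0.726, -0.688, -0.006]]
ft_force: [-0.7, -0.5, 1.6]
gripper_width: 0.0381
```

```bash
python3 rec.py; python3 - <<'E'
from plan import *
r=look("10")
t=r["top"][0];crop("t",t,325,140,425,230,6,"pics/t10.png")
s=r["scene"][0];crop("s",s,165,115,265,215,6,"pics/s10.png")
q=np.array(sense()["q"])
R=target(.15,.75,'h-');g=np.array([.5805,.2360,.035])
pre=ik1(g+(.019-.1)*R[:,1],R,[.2,.2,2.45,2.85,.38,-1.4]);print(pre, g+(.019-.1)*R[:,1],R[:,1])
m=ik1([.47,-.03,.22],target(0,.75,'h-'),q);print(m)
rows(interp(q,m[0],None)[:-7]);rows(interp(m[0],pre[0],None)[:-7])
E
```

```text
{'t': 17.0, 'q': [-0.9314, 0.153, 2.1875, 1.3285, 0.5287, -0.2736], 'tcp_pos': [0.5281, -0.2947, 0.172], 'eef_rot': [[-0.6737, 0.7127, -0.1957], [0.1391, -0.1378, -0.9806], [-0.7258, -0.6878, -0.0064]], 'ft_force': [-0.7142, -0.5164, 1.6119], 'gripper_width': 0.0381}
(array([ 0.408103  ,  0.28172908,  2.39137564,  3.66524468,  0.38276641,
       -1.88450347]), np.float64(3.538042006244969e-15)) [0.5218987  0.22714328 0.09021274] [ 0.72347279  0.10934222 -0.68163876]
(array([-0.49109608, -0.1938146 ,  2.3602128 ,  1.04053387,  0.41150343,
        0.21951087]), np.float64(2.1172646968992126e-12))
rows 9
[0.1, 3.4, 0.7, 0.00, 0.00, 0.02] z [ 0.528 -0.262  0.182]
[-0.1, 6.7, 1.3, 0.00, 0.01, 0.05] z [ 0.527 -0.229  0.189]
[-0.4, 9.9, 1.9, 0.00, 0.01, 0.07] z [ 0.524 -0.197  0.194]
[-0.9, 13.0, 2.4, 0.00, 0.01, 0.09] z [ 0.518 -0.166  0.2  ]
[-1.6, 15.9, 2.9, 0.00, 0.01, 0.11] z [ 0.512 -0.136  0.205]
[-2.5, 18.8, 3.3, 0.00, 0.01, 0.14] z [ 0.503 -0.108  0.209]
[-3.4, 21.5, 3.7, 0.00, 0.01, 0.16] z [ 0.493 -0.08   0.213]
[-4.6, 24.1, 4.1, 0.00, 0.00, 0.18] z [ 0.482 -0.054  0.217]
[-5.8, 
[... 422 characters left out ...]
 41.0, 5.7, 0.13, -0.19, 0.37] z [0.551 0.114 0.233]
[3.0, 42.6, 5.3, 0.14, -0.20, 0.38] z [0.558 0.131 0.229]
[3.6, 44.2, 4.7, 0.14, -0.21, 0.38] z [0.564 0.146 0.223]
[4.0, 45.5, 3.9, 0.14, -0.21, 0.38] z [0.568 0.16  0.215]
[4.1, 46.8, 2.8, 0.13, -0.20, 0.38] z [0.569 0.172 0.203]
[4.1, 47.9, 1.4, 0.12, -0.19, 0.37] z [0.568 0.184 0.19 ]
[3.7, 48.9, -0.2, 0.10, -0.16, 0.36] z [0.565 0.194 0.173]
[3.1, 49.9, -2.1, 0.08, -0.13, 0.36] z [0.559 0.203 0.155]
[2.2, 50.8, -4.1, 0.06, -0.10, 0.35] z [0.55  0.212 0.135]
[1.0, 51.5, -6.3, 0.03, -0.05, 0.35] z [0.537 0.22  0.113]
[-0.6, 52.3, -8.6, -0.00, -0.00, 0.35] z [0.522 0.227 0.09 ]
[-0.6, 52.3, -8.6, -0.00, -0.00, 0.35] z [0.522 0.227 0.09 ]
```

View pics/s10.png

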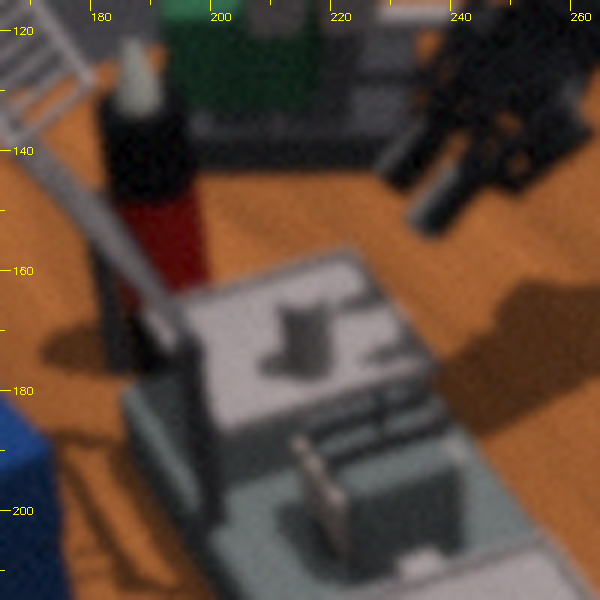

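View pics/t10.png

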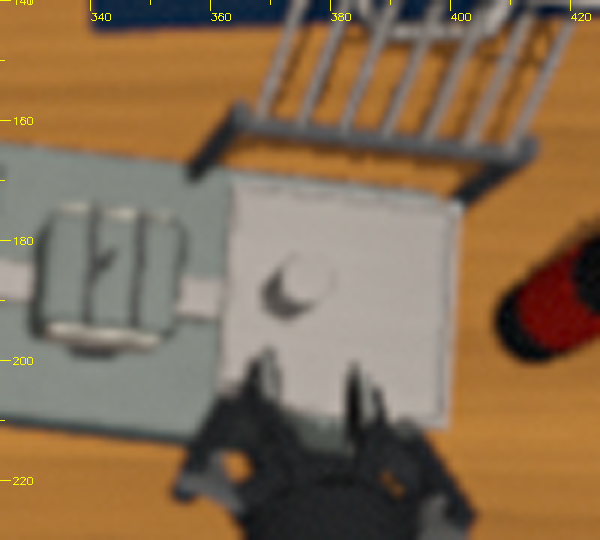

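The 200 g weight stands upright on the pan at top (374,187), and the fingers are clear. Next is the 100 g weight.

```bash
python3 - <<'E'
from plan import *
q=np.array(sense()["q"])
yaw=.28
R=target(yaw,.75,'h-');g=np.array([.5805,.2360,.035])
gp=g+.019*R[:,1];pp=g+(.019-.1)*R[:,1]
S=ikall(pp,R,25);print("pre",pp.round(3),[s.round(3) for s in S],[s.round(3) for s in ikall(gp,R,25)],R[:,1])
A=ik1([.46,.0,.22],target(.05,.7,'h-'),q);B=ik1([.45,.15,.22],target(.2,.65,'h-'),A[0]);print(A,B)
rows(interp(q,A[0],None)[:-7]);print();rows(interp(A[0],B[0],None)[:-7]);print();
for s in S: rows(interp(B[0],s,None)[:-7])
E
```

```text
pre [0.524 0.22  0.09 ] [array([ 0.27 ,  0.269,  2.422,  3.121,  0.369, -1.558])] [array([ 0.272,  0.497,  2.338,  3.129,  0.515, -1.566])] [ 0.70319357  0.20220635 -0.68163876]
(array([-0.46770541, -0.21854102,  2.41867442,  1.24091603,  0.41160729,
        0.00589217]), np.float64(7.809148359071009e-12)) (array([ 0.10325721, -0.1728475 ,  2.44978615,  2.16476953,  0.11      ,
       -0.65479245]), np.float64(0.010866835809742768))
rows 9
[0.1, 3.7, 0.8, -0.00, -0.00, 0.03] z [ 0.529 -0.259  0.184]
[0.0, 7.3, 1.5, -0.00, -0.01, 0.06] z [ 0.528 -0.222  0.191]
[-0.3, 10.8, 2.2, -0.00, -0.01, 0.08] z [ 0.524 -0.187  0.197]
[-0.9, 14.3, 2.7, -0.01, -0.02, 0.11] z [ 0.519 -0.153  0.203]
[-1.7, 17.6, 3.2, -0.01, -0.02, 0.14] z [ 0.511 -0.119  0.208]
[-2.7, 20.8, 3.6, -0.01, -0.03, 0.17] z [ 0.501 -0.087  0.212]
[-3.9, 23.9, 4.0, -0.01, -0.04, 0.19] z [ 0.489 -0.057  0.215]
[-5.3, 26.8, 4.2, -0.01, -0.04, 0.22] z [ 0.475 -0.027  0.218]
[-6.8, 29.5, 4.4, -0.00, -0.05, 0.25] z [ 0.46 -0.    0.22]
[-6.8, 29.5, 4.4, -0.00, -0.05, 0.25] z [ 0.46 -0.    0.22]

rows 6
[-5.7, 32.2, 5.4, -0.01, -0.10, 0.28] z [0.471 0.027 0.23 ]
[-5.1, 34.8, 6.0, -0.01, -0.13, 0.31] z [0.476 0.053 0.236]
[-5.1, 37.3, 6.2, -0.01, -0.14, 0.33] z [0.477 0.077 0.238]
[-5.5, 39.7, 6.0, -0.00, -0.15, 0.36] z [0.473 0.102 0.236]
[-6.4, 42.1, 5.4, 0.00, -0.14, 0.38] z [0.464 0.126 0.23 ]
[-7.8, 44.5, 4.4, 0.01, -0.11, 0.41] z [0.45 0.15 0.22]
[-7.8, 44.5, 4.4, 0.01, -0.11, 0.41] z [0.45 0.15 0.22]

rows 6
[-6.6, 46.7, 2.5, 0.03, -0.09, 0.44] z [0.462 0.172 0.201]
[-5.4, 48.6, 0.6, 0.05, -0.07, 0.47] z [0.474 0.19  0.182]
[-4.1, 50.0, -1.4, 0.06, -0.05, 0.48] z [0.487 0.205 0.162]
[-2.8, 51.0, -3.5, 0.05, -0.04, 0.49] z [0.5   0.215 0.141]
[-1.5, 51.5, -5.9, 0.03, -0.02, 0.49] z [0.513 0.22  0.117]
[-0.4, 51.5, -8.6, -0.00, -0.00, 0.48] z [0.524 0.22  0.09 ]
[-0.4, 51.5, -8.6, -0.00, -0.00, 0.48] z [0.524 0.22  0.09 ]
```

Call:
arm_command:
  steps:
    - [-0.2,3.5,0.8,0,0,0.03,0.45]
    - [-0.4,7.0,1.5,0,-0.01,0.06,0.45]
    - [-0.8,10.5,2.2,0,-0.01,0.08,0.45]
    - [-1.4,14.0,2.7,-0.01,-0.02,0.11,0.45]
    - [-2.2,17.4,3.2,-0.01,-0.02,0.14,0.45]
    - [-3.2,20.7,3.6,-0.01,-0.03,0.17,0.45]
    - [-4.2,23.9,4.0,-0.01,-0.04,0.19,0.45]
    - [-5.5,26.8,4.2,-0.01,-0.04,0.22,0.45]

```text
t: 17.77
tcp_pos: [0.4721, -0.0254, 0.2175]
eef_rot: [[-0.653, 0.757, 0.024], [-0.019, 0.016, -1.0], [-0.757, -0.653, 0.004]]
ft_force: [0.2, 0.3, -0.3]
gripper_width: 0.0384
```

```bash
python3 rec.py; python3 - <<'E'
from plan import *
q=np.array(sense()["q"])
B=ik1([.45,.13,.24],target(.2,.5,'h-'),[.07,-.25,2.46,2.2,.2,-.7]);print(B)
s=np.array([ 0.27 ,  0.269,  2.422,  3.121,  0.369, -1.558])
rows(interp(q,B[0],None)[:-7]);print();
rows(interp(B[0],s,None)[:-7])
E
```

```text
{'t': 17.7667, 'q': [-0.5138, -0.184, 2.3958, 1.2363, 0.4205, -0.0107], 'tcp_pos': [0.4721, -0.0254, 0.2175], 'eef_rot': [[-0.6531, 0.7569, 0.0242], [-0.019, 0.0156, -0.9997], [-0.7571, -0.6533, 0.0042]], 'ft_force': [0.1871, 0.3074, -0.274], 'gripper_width': 0.0384}
(array([-0.02191078, -0.19262574,  2.54731346,  2.51157222,  0.33401627,
       -1.07534605]), np.float64(2.275957200481571e-12))
rows 8
[0.7, 2.9, 0.8, 0.01, -0.05, 0.04] z [0.479 0.004 0.225]
[1.0, 5.5, 1.5, 0.02, -0.09, 0.08] z [0.482 0.03  0.233]
[1.0, 7.8, 2.1, 0.03, -0.13, 0.10] z [0.483 0.053 0.239]
[0.8, 9.8, 2.6, 0.03, -0.16, 0.12] z [0.48  0.073 0.243]
[0.4, 11.6, 2.8, 0.03, -0.18, 0.14] z [0.476 0.091 0.246]
[-0.3, 13.1, 2.9, 0.03, -0.20, 0.16] z [0.469 0.106 0.246]
[-1.2, 14.4, 2.7, 0.03, -0.21, 0.17] z [0.461 0.119 0.244]
[-2.2, 15.5, 2.3, 0.03, -0.21, 0.18] z [0.45 0.13 0.24]
[-2.2, 15.5, 2.3, 0.03, -0.21, 0.18] z [0.45 0.13 0.24]

rows 6
[-0.5, 16.9, 0.5, 0.04, -0.17, 0.19] z [0.467 0.143 0.223]
[1.1, 18.3, -1.6, 0.04, -0.14, 0.21] z [0.483 0.157 0.202]
[2.5, 19.8, -3.9, 0.04, -0.09, 0.22] z [0.497 0.172 0.178]
[3.6, 21.3, -6.6, 0.03, -0.05, 0.23] z [0.508 0.188 0.151]
[4.5, 22.9, -9.6, 0.02, -0.01, 0.24] z [0.517 0.204 0.122]
[5.1, 24.5, -12.8, -0.00, 0.04, 0.26] z [0.523 0.22  0.09 ]
[5.1, 24.5, -12.8, -0.00, 0.04, 0.26] z [0.523 0.22  0.09 ]
```

Call:
arm_command:
  steps:
    - [0.5,2.9,0.8,0.01,-0.05,0.04,0.45]
    - [0.7,5.5,1.5,0.02,-0.09,0.08,0.45]
    - [0.7,7.8,2.1,0.03,-0.13,0.1,0.45]
    - [0.6,9.8,2.6,0.03,-0.16,0.12,0.45]
    - [0.2,11.6,2.8,0.03,-0.18,0.14,0.45]
    - [-0.4,13.1,2.9,0.03,-0.2,0.16,0.45]
    - [-1.2,14.4,2.7,0.03,-0.21,0.17,0.45]
    - [-2.2,15.5,2.3,0.03,-0.21,0.18,0.45]

```text
t: 18.43
tcp_pos: [0.4498, 0.1302, 0.2398]
eef_rot: [[-0.471, 0.858, 0.203], [-0.096, 0.179, -0.979], [-0.877, -0.481, -0.002]]
ft_force: [-0.0, -0.2, 0.1]
gripper_width: 0.0384
```

```bash
python3 rec.py; python3 - <<'E'
from plan import *
q=np.array(sense()["q"])
s=np.array([ 0.27 ,  0.269,  2.422,  3.121,  0.369, -1.558])
rows(interp(q,s,None)[:-6])
E
```

```text
{'t': 18.4333, 'q': [-0.0335, -0.1939, 2.5472, 2.4664, 0.3393, -1.0387], 'tcp_pos': [0.4498, 0.1302, 0.2398], 'eef_rot': [[-0.4709, 0.8584, 0.2035], [-0.0961, 0.1793, -0.9791], [-0.8769, -0.4806, -0.0019]], 'ft_force': [-0.0052, -0.2449, 0.0913], 'gripper_width': 0.0384}
rows 6
[1.8, 1.3, -1.7, 0.00, 0.04, 0.02] z [0.467 0.143 0.223]
[3.3, 2.7, -3.7, 0.00, 0.07, 0.03] z [0.483 0.157 0.202]
[4.7, 4.2, -6.1, -0.00, 0.11, 0.04] z [0.497 0.172 0.179]
[5.9, 5.8, -8.8, -0.02, 0.15, 0.05] z [0.509 0.188 0.152]
[6.8, 7.4, -11.8, -0.04, 0.20, 0.07] z [0.518 0.204 0.122]
[7.3, 8.9, -15.0, -0.06, 0.24, 0.07] z [0.523 0.22  0.09 ]
[7.3, 8.9, -15.0, -0.06, 0.24, 0.07] z [0.523 0.22  0.09 ]
[7.3, 8.9, -15.0, -0.06, 0.24, 0.07] z [0.523 0.22  0.09 ]
```

Call:
arm_command:
  steps:
    - [1.8,1.3,-1.7,0,0.04,0.02,0.45]
    - [3.3,2.7,-3.7,0,0.07,0.03,0.45]
    - [4.7,4.2,-6.1,0,0.11,0.04,0.45]
    - [5.9,5.8,-8.8,-0.02,0.15,0.05,0.45]
    - [6.8,7.4,-11.8,-0.04,0.2,0.07,0.45]
    - [7.3,8.7,-14.0,-0.06,0.24,0.07,0.45]
    - [7.3,8.9,-15.0,-0.06,0.24,0.07,0.45]
    - [7.3,8.9,-15.0,-0.06,0.24,0.07,0.45]

```text
t: 19.1
tcp_pos: [0.5223, 0.2202, 0.0861]
eef_rot: [[-0.66, 0.7, 0.273], [-0.186, 0.199, -0.962], [-0.728, -0.686, -0.001]]
ft_force: [-0.1, 0.1, -0.1]
gripper_width: 0.0385
```

```bash
python3 rec.py; python3 - <<'E'
from plan import *
R=target(.28,.75,'h-')
for g in([.5805,.2360,.035],):
    g=np.array(g);print(delta(g+(.019-.1)*R[:,1],R),delta(g+(.019)*R[:,1],R))
r=look("11")
t=r["top"][0];crop("t",t,145,140,265,230,6,"pics/t11.png")
print(proj("top",sense()["tcp_pos"]))
D=r["top"][1]
for u,v in((198,191),(198.5,191.3)): print(atd("top",u,v,D))
E
```

```text
{'t': 19.1, 'q': [0.2757, 0.2767, 2.4237, 3.1391, 0.3742, -1.5682], 'tcp_pos': [0.5223, 0.2202, 0.0861], 'eef_rot': [[-0.6598, 0.7002, 0.2727], [-0.1864, 0.199, -0.9621], [-0.728, -0.6856, -0.0008]], 'ft_force': [-0.1044, 0.1472, -0.1401], 'gripper_width': 0.0385}
(array([ 0.12, -0.06,  0.41]), array([ 0.001, -0.005,  0.004])) (array([ 7.15,  1.96, -6.4 ]), array([ 0.001, -0.005,  0.004]))
[[201.1714197  207.47461865]]
[0.58205873 0.23928003 0.04678761]
[0.58112451 0.23766863 0.04663442]
```

View pics/t11.png

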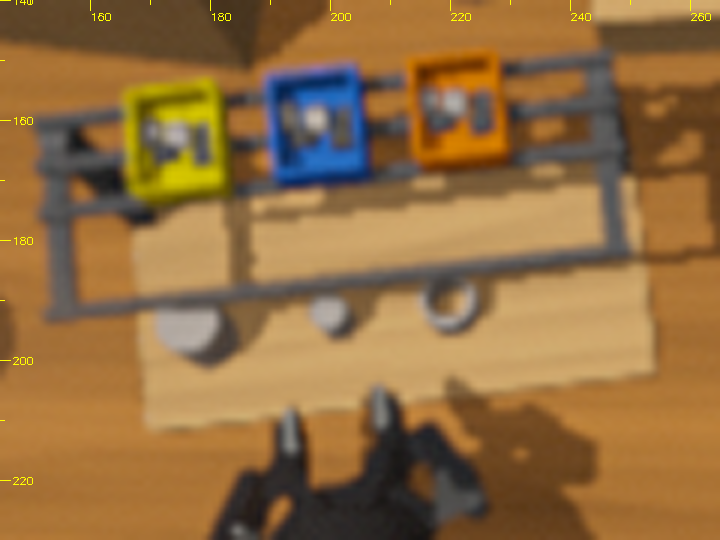

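```bash
python3 - <<'E'
from plan import *
s=sense();T=np.array(s["tcp_pos"]);R=np.array(s["eef_rot"])
for k in(-1,1):
  for b in(0,.01):
    for w in(.019,.028): print(k,b,w,proj("top",T+k*w*R[:,2]-b*R[:,1]))
t=cv2.imread("pics/top11.png");crop("t",t,180,180,220,225,14,"pics/t11b.png")
s=cv2.imread("pics/scene11.png");crop("s",s,280,200,360,300,7,"pics/s11b.png")
print(proj("scene",T))
for k in(-1,1):print(proj("scene",T+k*.019*R[:,2]))
E
```

```text
-1 0 0.019 [[195.14731113 209.09762809]]
-1 0 0.028 [[192.29309437 209.86680616]]
-1 0.01 0.019 [[195.27074658 211.03581596]]
-1 0.01 0.028 [[192.39750591 211.81050591]]
1 0 0.019 [[207.19298131 205.85285905]]
1 0 0.028 [[210.04421517 205.08514507]]
1 0.01 0.019 [[207.3967193  207.76761664]]
1 0.01 0.028 [[210.26695926 206.99431844]]
[[341.33659581 274.73062197]]
[[347.777327   278.42194749]]
[[334.98505839 271.08868894]]
```

View pics/t11b.png

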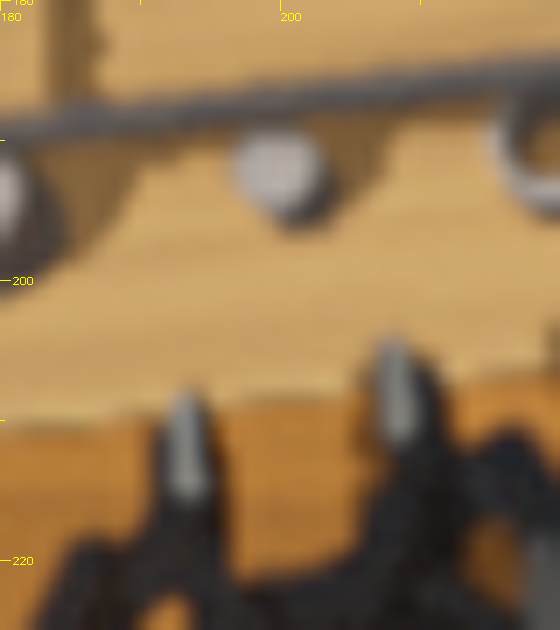

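View pics/s11b.png

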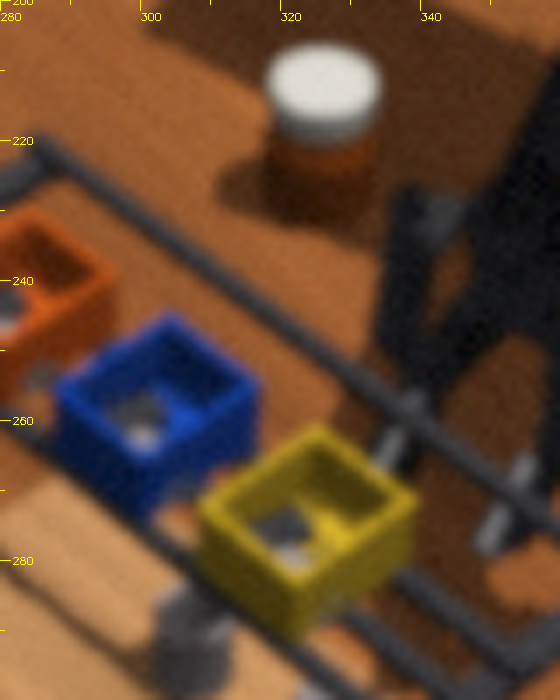

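Call:
arm_command:
  steps:
    - [0.5,0.1,0,0,0,0,0.45]
    - [1.4,0.3,-0.8,0,0,0,0.45]
    - [2.6,0.7,-2.0,0,-0.01,0,0.45]
    - [3.8,1.0,-3.1,0,-0.01,0,0.45]
    - [5.0,1.4,-4.3,0,-0.01,0,0.45]
    - [6.2,1.7,-5.5,0,-0.01,0,0.45]
    - [7.0,1.9,-6.3,0,-0.01,0,0.45]
    - [7.2,2.0,-6.4,0,-0.01,0,0.45]

```text
t: 19.87
tcp_pos: [0.5958, 0.239, 0.0243]
eef_rot: [[-0.65, 0.71, 0.271], [-0.184, 0.198, -0.963], [-0.738, -0.675, 0.002]]
ft_force: [0.5, -0.1, -0.4]
gripper_width: 0.0383
```

```bash
python3 rec.py; python3 - <<'E'
from plan import *
r=look("12")
t=r["top"][0];crop("t",t,145,140,265,230,6,"pics/t12.png")
s=r["scene"][0];crop("s",s,270,215,370,335,5,"pics/s12.png")
E
```

```text
{'t': 19.8667, 'q': [0.2737, 0.4974, 2.3391, 3.1437, 0.5244, -1.5746], 'tcp_pos': [0.5958, 0.239, 0.0243], 'eef_rot': [[-0.6496, 0.7104, 0.2708], [-0.1844, 0.1984, -0.9626], [-0.7376, -0.6753, 0.0021]], 'ft_force': [0.4992, -0.1402, -0.3767], 'gripper_width': 0.0383}
```

View pics/t12.png

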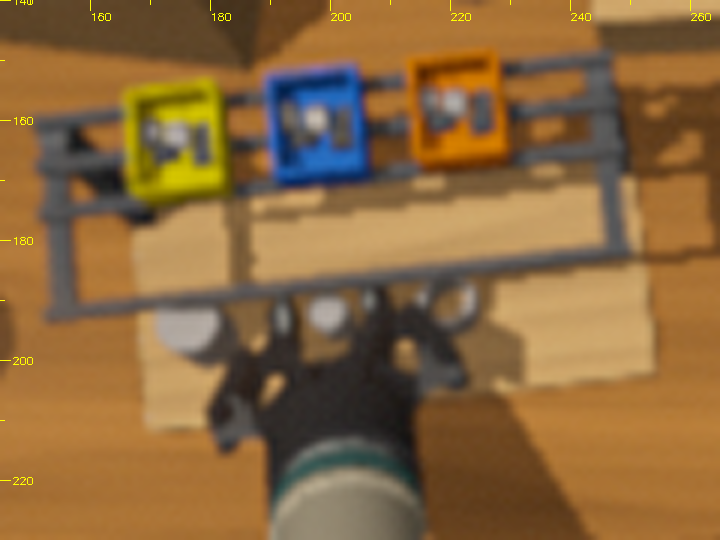

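View pics/s12.png

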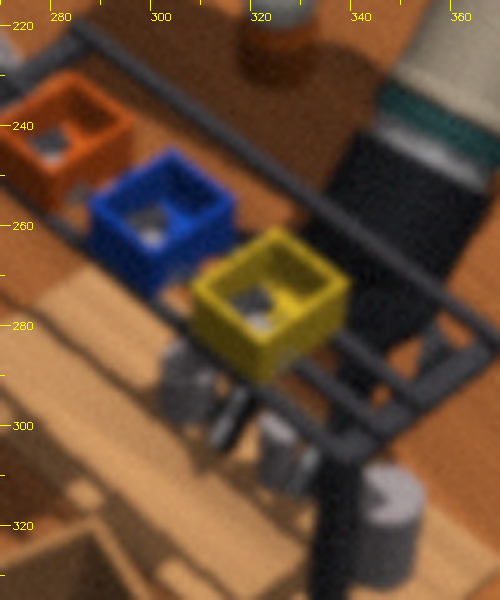

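The fingers straddle the 100 g weight, with pads at (190,192) and (206,190) and the weight at (198,192). I'll close.

Call:
arm_command:
  steps:
    - [0,0,0,0,0,0,0.08]
    - [0,0,0,0,0,0,0.08]
    - [0,0,0,0,0,0,0.08]
    - [0,0,0,0,0,0,0.08]
    - [0,0,0,0,0,0,0.08]
    - [0,0,0,0,0,0,0.08]
    - [0,0,0,0,0,0,0.08]
    - [0,0,0,0,0,0,0.08]
  squeeze: 35

```text
t: 20.63
tcp_pos: [0.5944, 0.2389, 0.0258]
eef_rot: [[-0.649, 0.711, 0.271], [-0.184, 0.199, -0.963], [-0.739, -0.674, 0.002]]
ft_force: [-3.9, -2.2, 7.3]
gripper_width: 0.0187
```

Call:
arm_command:
  steps:
    - [-0.1,0,0.4,0,0,0,0.08]
    - [-0.8,-0.2,1.1,0,0,0,0.08]
    - [-2.0,-0.5,2.2,0,0,0,0.08]
    - [-3.2,-0.9,3.3,0,0,0,0.08]
    - [-4.4,-1.2,4.4,0,0,0,0.08]
    - [-5.6,-1.6,5.5,0,0,0,0.08]
    - [-6.8,-1.9,6.6,0,0,0,0.08]
    - [-8.0,-2.3,7.7,0,0,0,0.08]

```text
t: 21.3
tcp_pos: [0.5127, 0.2156, 0.1031]
eef_rot: [[-0.649, 0.71, 0.271], [-0.185, 0.199, -0.962], [-0.738, -0.675, 0.002]]
ft_force: [0.2, 0.5, -1.2]
gripper_width: 0.0188
```

```bash
python3 rec.py; python3 - <<'E'
from plan import *
r=look("13")
s=r["scene"][0];crop("s",s,270,195,370,335,5,"pics/s13.png")
q=np.array(sense()["q"])
B=ik1([.45,.13,.24],target(.2,.5,'h-'),[.07,-.25,2.46,2.2,.2,-.7])
A=ik1([.47,-.03,.22],target(0,.7,'h-'),[-.51,-.18,2.4,1.24,.42,0])
print(A[1],B[1])
rows(interp(q,B[0],None)[:-7]);print();rows(interp(B[0],A[0],None)[:-7])
E
```

```text
{'t': 21.3, 'q': [0.273, 0.2267, 2.4335, 3.1416, 0.3481, -1.5737], 'tcp_pos': [0.5127, 0.2156, 0.1031], 'eef_rot': [[-0.6495, 0.7103, 0.2715], [-0.1848, 0.1989, -0.9624], [-0.7376, -0.6752, 0.0021]], 'ft_force': [0.1817, 0.4977, -1.2222], 'gripper_width': 0.0188}
5.156985949383852e-13 2.3386848013728923e-12
rows 6
[-0.4, -1.5, 2.9, 0.02, -0.04, -0.01] z [0.508 0.2   0.133]
[-1.2, -3.1, 5.6, 0.04, -0.08, -0.02] z [0.5   0.185 0.159]
[-2.1, -4.5, 8.0, 0.05, -0.12, -0.04] z [0.491 0.17  0.184]
[-3.3, -6.0, 10.1, 0.06, -0.16, -0.05] z [0.479 0.156 0.205]
[-4.7, -7.3, 12.0, 0.06, -0.20, -0.06] z [0.465 0.142 0.224]
[-6.2, -8.6, 13.6, 0.06, -0.23, -0.07] z [0.45 0.13 0.24]
[-6.2, -8.6, 13.6, 0.06, -0.23, -0.07] z [0.45 0.13 0.24]

rows 8
[-5.2, -9.8, 14.0, 0.06, -0.23, -0.09] z [0.46  0.118 0.244]
[-4.4, -11.2, 14.2, 0.06, -0.22, -0.10] z [0.468 0.104 0.246]
[-3.7, -12.8, 14.2, 0.06, -0.20, -0.12] z [0.475 0.088 0.246]
[-3.3, -14.6, 14.0, 0.06, -0.18, -0.14] z [0.479 0.069 0.244]
[-3.1, -16.7, 13.6, 0.05, -0.15, -0.16] z [0.481 0.049 0.24 ]
[-3.2, -19.1, 13.0, 0.04, -0.12, -0.20] z [0.48  0.025 0.234]
[-3.5, -21.7, 12.3, 0.02, -0.08, -0.23] z [ 0.477 -0.001  0.227]
[-4.2, -24.6, 11.6, 0.01, -0.04, -0.28] z [ 0.47 -0.03  0.22]
[-4.2, -24.6, 11.6, 0.01, -0.04, -0.28] z [ 0.47 -0.03  0.22]
```

View pics/s13.png

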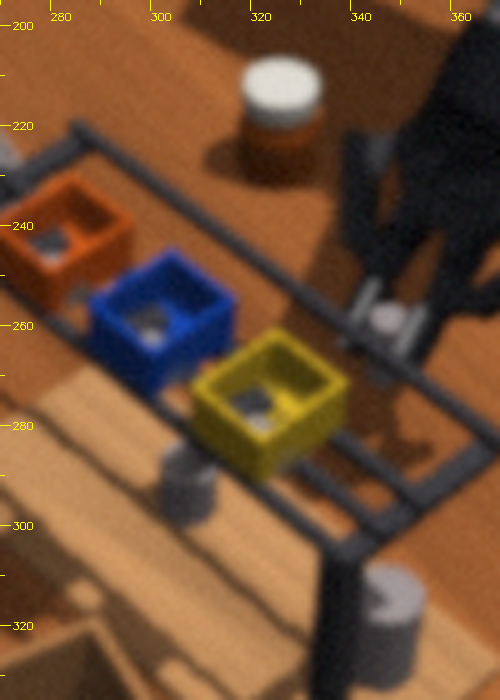

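Call:
arm_command:
  steps:
    - [-0.4,-1.5,2.9,0.02,-0.04,-0.01,0.08]
    - [-1.2,-3.1,5.6,0.04,-0.08,-0.02,0.08]
    - [-2.1,-4.5,8.0,0.05,-0.12,-0.04,0.08]
    - [-3.3,-6.0,10.1,0.06,-0.16,-0.05,0.08]
    - [-4.5,-7.3,12.0,0.06,-0.2,-0.06,0.08]
    - [-5.5,-8.6,13.6,0.06,-0.23,-0.07,0.08]
    - [-5.0,-9.8,14.0,0.06,-0.23,-0.09,0.08]
    - [-4.4,-11.2,14.2,0.06,-0.22,-0.1,0.08]

```text
t: 22.07
tcp_pos: [0.4664, 0.1045, 0.246]
eef_rot: [[-0.482, 0.858, 0.175], [-0.08, 0.157, -0.984], [-0.872, -0.489, -0.007]]
ft_force: [0.8, 1.3, -1.6]
gripper_width: 0.0189
```

```bash
python3 rec.py; python3 - <<'E'
from plan import *
q=np.array(sense()["q"])
A=ik1([.47,-.03,.22],target(0,.7,'h-'),[-.51,-.18,2.4,1.24,.42,0])
rows(interp(q,A[0],None)[:-7])
E
```

```text
{'t': 22.0667, 'q': [-0.1469, -0.1971, 2.5139, 2.1943, 0.3527, -0.8101], 'tcp_pos': [0.4664, 0.1045, 0.246], 'eef_rot': [[-0.4823, 0.8582, 0.1754], [-0.0795, 0.1565, -0.9845], [-0.8724, -0.4888, -0.0072]], 'ft_force': [0.7899, 1.3034, -1.6136], 'gripper_width': 0.0189}
rows 6
[0.7, -1.6, -0.0, 0.00, 0.02, -0.02] z [0.473 0.088 0.246]
[1.1, -3.5, -0.2, -0.00, 0.04, -0.04] z [0.478 0.07  0.243]
[1.3, -5.6, -0.7, -0.00, 0.07, -0.06] z [0.48  0.049 0.239]
[1.3, -7.9, -1.2, -0.01, 0.10, -0.09] z [0.479 0.025 0.234]
[1.0, -10.6, -1.9, -0.02, 0.14, -0.13] z [ 0.476 -0.001  0.227]
[0.4, -13.4, -2.6, -0.02, 0.19, -0.18] z [ 0.47 -0.03  0.22]
[0.4, -13.4, -2.6, -0.02, 0.19, -0.18] z [ 0.47 -0.03  0.22]
```

Call:
arm_command:
  steps:
    - [0.7,-1.6,0,0,0.02,-0.02,0.08]
    - [1.1,-3.5,-0.2,0,0.04,-0.04,0.08]
    - [1.2,-5.6,-0.7,0,0.07,-0.06,0.08]
    - [1.1,-7.9,-1.2,-0.01,0.1,-0.09,0.08]
    - [0.8,-10.6,-1.9,-0.02,0.14,-0.13,0.08]
    - [0.4,-13.4,-2.6,-0.02,0.19,-0.18,0.08]
    - [0.6,-17,-2.8,-0.02,0.21,-0.2,0.08]
    - [1.0,-20.5,-3,-0.02,0.23,-0.22,0.08]

```text
t: 22.73
tcp_pos: [0.4756, -0.1004, 0.2154]
eef_rot: [[-0.676, 0.736, -0.043], [0.031, -0.03, -0.999], [-0.736, -0.677, -0.003]]
ft_force: [0.8, -0.5, -0.4]
gripper_width: 0.0187
```

```bash
python3 rec.py; python3 - <<'E'
from plan import *
R=target(-.2,.75,'h-')
print(delta([.50,-.34,.2],R))
print(delta([.577+.0135,-.357-.003,.165],R))
E
```

```text
{'t': 22.7333, 'q': [-0.7196, -0.1406, 2.346, 1.153, 0.5305, -0.0206], 'tcp_pos': [0.4756, -0.1004, 0.2154], 'eef_rot': [[-0.6759, 0.7357, -0.0433], [0.0314, -0.0299, -0.9991], [-0.7363, -0.6766, -0.0029]], 'ft_force': [0.7733, -0.4531, -0.4436], 'gripper_width': 0.0187}
(array([  2.44, -23.96,  -1.54]), array([-0.002,  0.007, -0.157]))
(array([ 11.49, -25.96,  -5.04]), array([-0.002,  0.007, -0.157]))
```

Call:
arm_command:
  steps:
    - [0.4,-3.3,0,0,0,-0.02,0.08]
    - [0.8,-6.6,0,0,0,-0.05,0.08]
    - [1.2,-10,0,0,0,-0.08,0.08]
    - [1.6,-13.4,0,0,0,-0.1,0.08]
    - [2.0,-16.8,-0.3,0,0,-0.12,0.08]
    - [2.4,-20,-0.6,0,0,-0.14,0.08]
    - [3.4,-23,-0.9,0,0,-0.16,0.08]
    - [5.4,-25,-1.3,0,0,-0.16,0.08]

```text
t: 23.4
tcp_pos: [0.529, -0.3536, 0.2013]
eef_rot: [[-0.663, 0.72, -0.205], [0.141, -0.149, -0.979], [-0.735, -0.678, -0.003]]
ft_force: [0.3, -0.7, -0.6]
gripper_width: 0.0186
```

Call:
arm_command:
  steps:
    - [2.0,-0.5,-0.8,0,0,0,0.08]
    - [4.0,-0.8,-1.8,0,0,0,0.08]
    - [5.6,-0.9,-2.8,0,0,0,0.08]
    - [6.1,-0.9,-3.6,0,0,0,0.08]
    - [6.1,-0.9,-3.8,0,0,0,0.08]
    - [6.1,-0.9,-3.8,0,0,0,0.08]
    - [6.1,-0.9,-3.8,0,0,0,0.08]
    - [6.1,-0.9,-3.8,0,0,0,0.08]

```text
t: 24.07
tcp_pos: [0.5897, -0.3627, 0.1637]
eef_rot: [[-0.663, 0.72, -0.205], [0.141, -0.149, -0.979], [-0.736, -0.677, -0.003]]
ft_force: [-0.8, -0.3, -1.7]
gripper_width: 0.0189
```

```bash
python3 rec.py; python3 - <<'E'
from plan import *
R=target(-.2,.742,'h-')
print(delta([.577+.0135,-.357-.003,.116],R))
r=look("14")
t=r["top"][0];crop("t",t,325,140,425,230,6,"pics/t14.png")
s=r["scene"][0];crop("s",s,165,115,265,215,6,"pics/s14.png")
E
```

```text
{'t': 24.0667, 'q': [-0.9107, 0.284, 2.0346, 1.3321, 0.5137, -0.2477], 'tcp_pos': [0.5897, -0.3627, 0.1637], 'eef_rot': [[-0.6626, 0.7203, -0.2055], [0.1412, -0.1492, -0.9787], [-0.7356, -0.6775, -0.0029]], 'ft_force': [-0.8049, -0.3458, -1.652], 'gripper_width': 0.0189}
(array([ 0.08,  0.27, -4.77]), array([-0.003, -0.002,  0.007]))
```

View pics/t14.png

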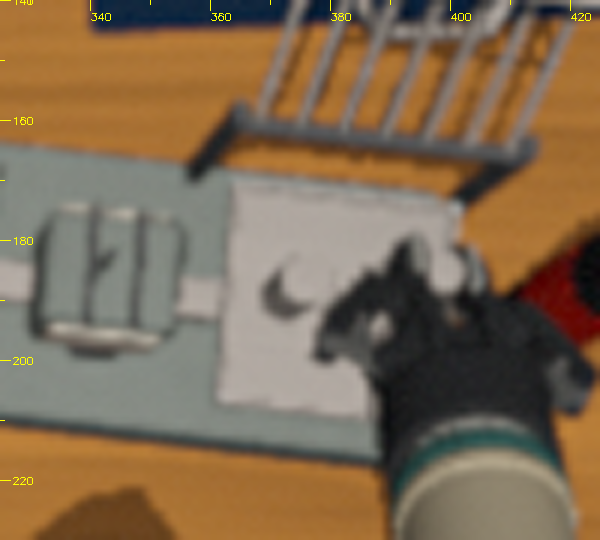

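View pics/s14.png

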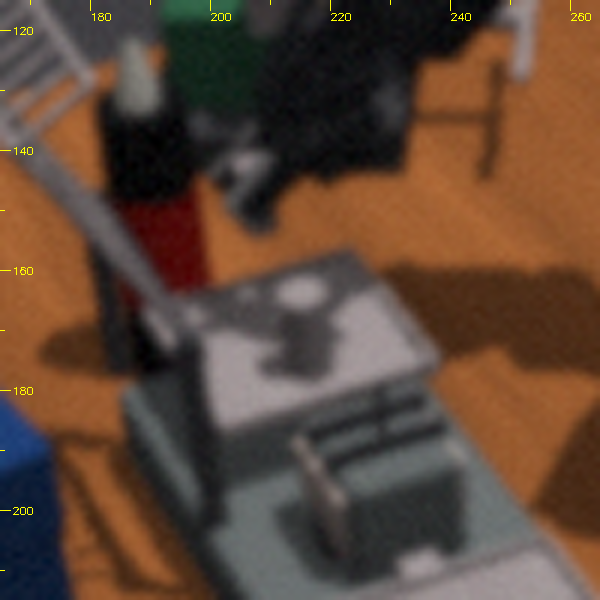

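```bash
python3 - <<'E'
from plan import *
W=np.load("pics/W0.npy")
w=W[165:205,400:450].reshape(-1,3)
for lo,hi in((.01,.06),(.06,.11),(.11,.16),(.16,.23)):
    q=w[(w[:,2]>lo)&(w[:,2]<hi)&(w[:,1]<-.41)];print(lo,len(q),q.min(0).round(3),q.max(0).round(3))
D=np.load("pics/top14.npy")
for u,v in((419,203),(417,208),(422,203),(412,195),(405,185)): print((u,v),atd("top",u,v,D).round(3))
E
```

```text
0.01 70 [ 0.565 -0.477  0.011] [ 0.652 -0.41   0.06 ]
0.06 120 [ 0.564 -0.475  0.06 ] [ 0.65 -0.41  0.11]
0.11 130 [ 0.564 -0.476  0.11 ] [ 0.645 -0.41   0.159]
0.16 226 [ 0.565 -0.493  0.16 ] [ 0.641 -0.411  0.207]
(419, 203) [ 0.515 -0.397  0.233]
(417, 208) [ 0.54  -0.48  -0.002]
(422, 203) [ 0.515 -0.404  0.235]
(412, 195) [ 0.543 -0.39   0.203]
(405, 185) [ 0.575 -0.377  0.188]
```

Call:
arm_command:
  steps:
    - [0,0.1,-0.8,0,0,0,0.08]
    - [0.1,0.2,-1.8,0,0,0,0.08]
    - [0.1,0.3,-2.8,0,0,0,0.08]
    - [0.1,0.3,-3.6,0,0,0,0.08]
    - [0.1,0.3,-4.2,0,0,0,0.08]
    - [0.1,0.3,-4.6,0,0,0,0.08]
    - [0.1,0.3,-4.8,0,0,0,0.08]
    - [0.1,0.3,-4.8,0,0,0,0.08]

```text
t: 24.83
tcp_pos: [0.5905, -0.36, 0.1161]
eef_rot: [[-0.662, 0.72, -0.206], [0.141, -0.15, -0.979], [-0.736, -0.677, -0.002]]
ft_force: [-0.9, 0.2, -1.1]
gripper_width: 0.0188
```

Call:
arm_command:
  steps:
    - [0,0,-0.1,0,0,0,0.08]
    - [0,0,-0.2,0,0,0,0.08]
    - [0,0,-0.3,0,0,0,0.08]
    - [0,0,-0.4,0,0,0,0.08]
    - [0,0,-0.5,0,0,0,0.08]
    - [0,0,-0.6,0,0,0,0.08]
    - [0,0,-0.7,0,0,0,0.08]
    - [0,0,-0.7,0,0,0,0.08]

```text
t: 25.5
tcp_pos: [0.5904, -0.3599, 0.1088]
eef_rot: [[-0.662, 0.72, -0.206], [0.142, -0.15, -0.979], [-0.736, -0.677, -0.003]]
ft_force: [-0.0, -0.1, -1.3]
gripper_width: 0.0189
```

Call:
arm_command:
  steps:
    - [0,0,-0.1,0,0,0,0.08]
    - [0,0,-0.2,0,0,0,0.08]
    - [0,0,-0.3,0,0,0,0.08]
    - [0,0,-0.4,0,0,0,0.08]
    - [0,0,-0.5,0,0,0,0.08]
    - [0,0,-0.6,0,0,0,0.08]
    - [0,0,-0.7,0,0,0,0.08]
    - [0,0,-0.7,0,0,0,0.08]

```text
t: 26.17
tcp_pos: [0.5904, -0.3599, 0.1016]
eef_rot: [[-0.663, 0.72, -0.206], [0.142, -0.15, -0.978], [-0.736, -0.677, -0.003]]
ft_force: [-0.7, 0.2, -0.6]
gripper_width: 0.0188
```

```bash
python3 rec.py; python3 - <<'E'
from plan import *
r=look("15")
t=r["top"][0];crop("t",t,325,140,425,230,6,"pics/t15.png")
s=r["scene"][0];crop("s",s,165,115,265,215,6,"pics/s15.png")
D=r["top"][1]
for u,v in((368,200),(372,202),(366,178)): print(atd("top",u,v,D).round(4))
for u,v in((290,198),(315,195),(290,175)): print("blankpan",atd("top",u,v,D).round(4))
E
```

```text
{'t': 26.1667, 'q': [-0.9052, 0.3846, 2.108, 1.6522, 0.4954, -0.6072], 'tcp_pos': [0.5904, -0.3599, 0.1016], 'eef_rot': [[-0.6625, 0.7201, -0.2063], [0.1418, -0.1498, -0.9785], [-0.7355, -0.6775, -0.0028]], 'ft_force': [-0.6753, 0.159, -0.6468], 'gripper_width': 0.0188}
[ 0.5509 -0.2952  0.0795]
[ 0.5302 -0.2866  0.1598]
[ 0.6195 -0.2899  0.0856]
blankpan [ 0.5548 -0.0525  0.0825]
blankpan [ 0.5659 -0.1305  0.0768]
blankpan [ 0.6296 -0.0529  0.0749]
```

View pics/s15.png

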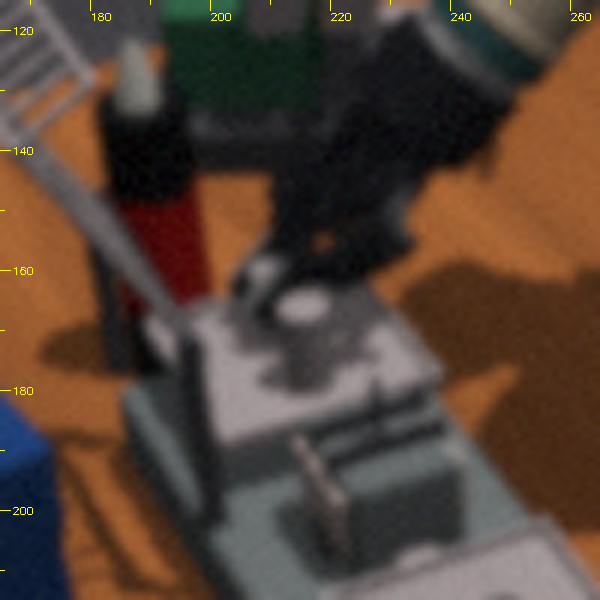

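The pan is carrying the load and is close to level, at about 83 mm against 77 mm for the other pan. I'll lower the last bit, release and back out.

Call:
arm_command:
  steps:
    - [0,0,-0.1,0,0,0,0.08]
    - [0,0,-0.2,0,0,0,0.08]
    - [0,0,-0.2,0,0,0,0.08]
    - [0,0,-0.2,0,0,0,0.15]
    - [0,0,-0.2,0,0,0,0.25]
    - [0,0,-0.2,0,0,0,0.35]
    - [0,0,-0.2,0,0,0,0.4]
    - [0,0,-0.2,0,0,0,0.4]

```text
t: 26.93
tcp_pos: [0.5905, -0.36, 0.0998]
eef_rot: [[-0.662, 0.72, -0.206], [0.142, -0.15, -0.978], [-0.736, -0.677, -0.003]]
ft_force: [0.1, -0.5, 0.4]
gripper_width: 0.0337
```

```bash
python3 rec.py; python3 - <<'E'
from plan import *
r=look("16")
t=r["top"][0];crop("t",t,325,140,425,230,6,"pics/t16.png")
s=r["scene"][0];crop("s",s,165,115,265,215,6,"pics/s16.png")
E
```

```text
{'t': 26.9333, 'q': [-0.9051, 0.3878, 2.1098, 1.6622, 0.4959, -0.6185], 'tcp_pos': [0.5905, -0.36, 0.0998], 'eef_rot': [[-0.6623, 0.7203, -0.2062], [0.1416, -0.15, -0.9785], [-0.7357, -0.6773, -0.0026]], 'ft_force': [0.1416, -0.4699, 0.3875], 'gripper_width': 0.0337}
```

View pics/s16.png

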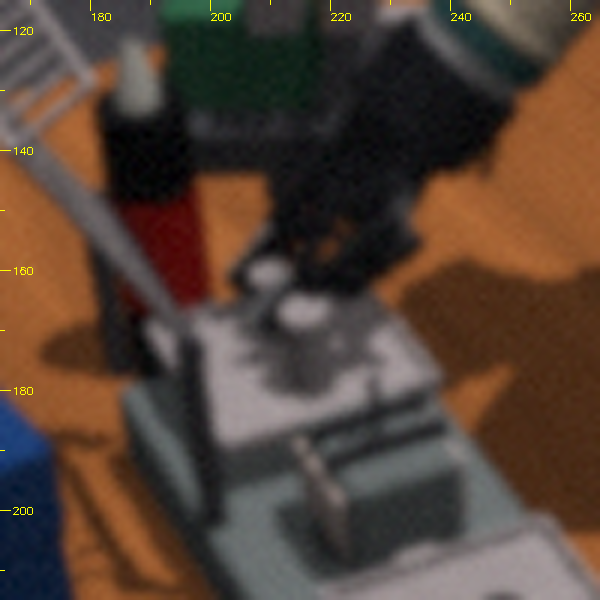

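View pics/t16.png

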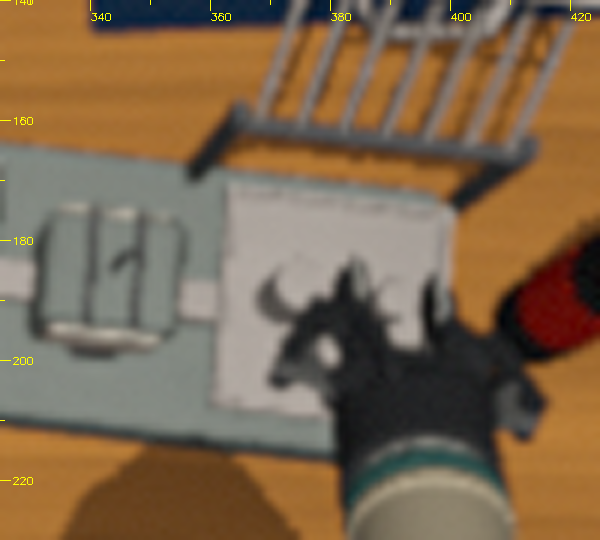

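Call:
arm_command:
  steps:
    - [-0.4,0.1,0.4,0,0,0,0.4]
    - [-1.1,0.2,1.1,0,0,0,0.4]
    - [-2.2,0.4,2.1,0,0,0,0.4]
    - [-3.6,0.7,3.4,0,0,0,0.4]
    - [-5.0,1.0,4.8,0,0,0,0.4]
    - [-6.5,1.3,6.3,0,0,0,0.4]
    - [-8.5,1.7,8.3,0,0,0,0.4]
    - [-10.5,2.1,10.3,0,0,0,0.4]

```text
t: 27.7
tcp_pos: [0.4843, -0.338, 0.2032]
eef_rot: [[-0.663, 0.72, -0.206], [0.142, -0.149, -0.979], [-0.735, -0.678, -0.003]]
ft_force: [-0.1, -0.4, 0.2]
gripper_width: 0.0348
```

```bash
python3 rec.py; python3 - <<'E'
from plan import *
r=look("17")
t=r["top"][0];crop("t",t,275,105,425,225,5,"pics/t17.png")
s=r["scene"][0];crop("s",s,150,100,270,220,6,"pics/s17.png")
D=r["top"][1]
for nm,pts in(("wpan",((368,198),(372,202),(366,178),(380,175))),("bpan",((290,198),(315,195),(290,175),(314,175)))):
    print(nm,[float(np.median([atd("top",u+i,v+j,D)[2] for i in(-1,0,1) for j in(-1,0,1)]).round(4)) for u,v in pts])
E
```

```text
{'t': 27.7, 'q': [-1.1006, 0.1036, 2.1505, 1.1801, 0.6697, -0.2154], 'tcp_pos': [0.4843, -0.338, 0.2032], 'eef_rot': [[-0.6633, 0.7195, -0.2058], [0.142, -0.1489, -0.9786], [-0.7347, -0.6783, -0.0034]], 'ft_force': [-0.1426, -0.4458, 0.1639], 'gripper_width': 0.0348}
wpan [0.0799, 0.0809, 0.0809, 0.0794]
bpan [0.0821, 0.0801, 0.0789, 0.0792]
```

View pics/s17.png

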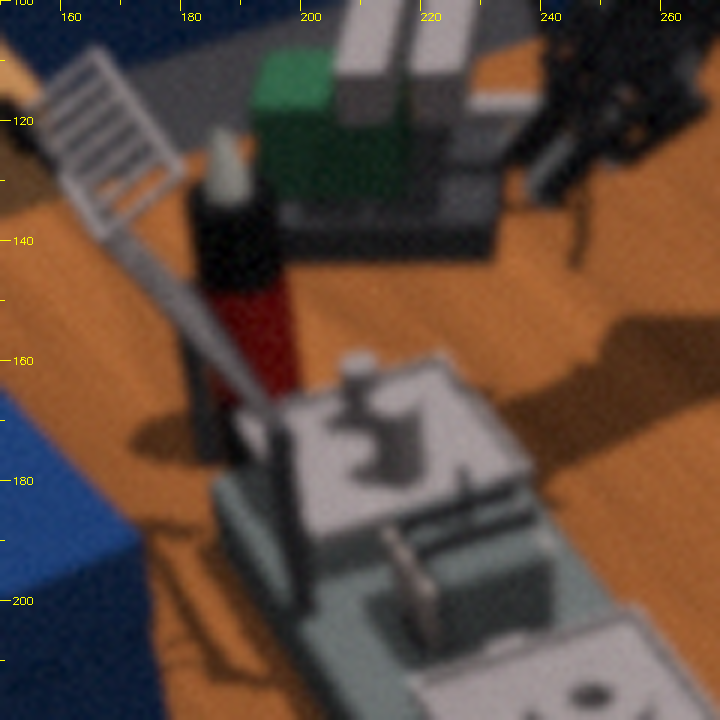

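View pics/t17.png

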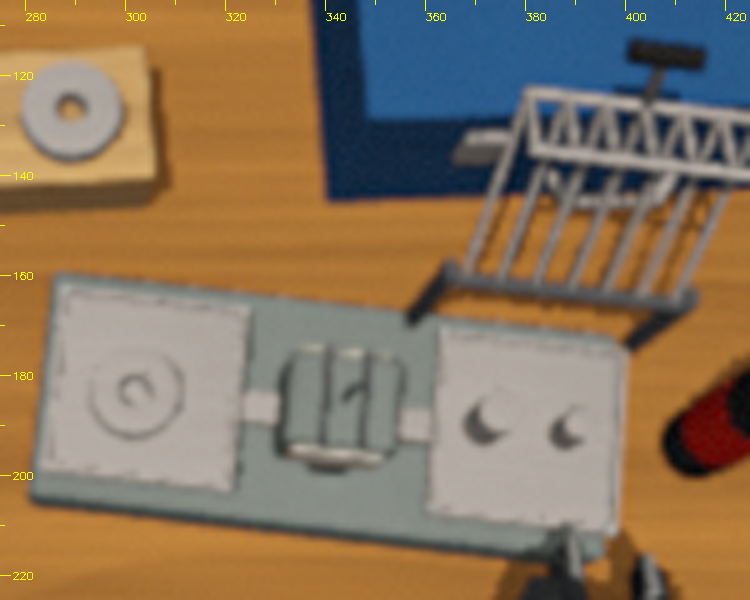

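View pics/scene17.png

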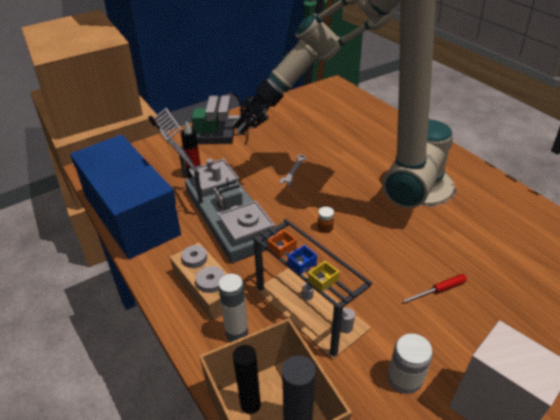

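Both pans read about 80 mm. Both weights are upright at top (370,188) and (387,189), the guard is open and nothing touches. I'll wait one call so the beam settles, then check again.

Call:
arm_command:
  steps:
    - [-0.5,0,0.5,0,0,0,0.4]
    - [-1,0,1,0,0,0,0.4]
    - [-1,0,1,0,0,0,0.4]
    - [-1,0,1,0,0,0,0.4]
    - [-1,0,1,0,0,0,0.4]
    - [-1,0,1,0,0,0,0.4]
    - [-1,0,1,0,0,0,0.4]
    - [-1,0,1,0,0,0,0.4]

```text
t: 28.47
tcp_pos: [0.4744, -0.3392, 0.2156]
eef_rot: [[-0.661, 0.721, -0.207], [0.139, -0.153, -0.978], [-0.737, -0.675, 0.001]]
ft_force: [-0.8, -0.4, -0.8]
gripper_width: 0.0345
```

```bash
python3 - <<'E'
from plan import *
for k in range(3):
    r=look("18")
    D=r["top"][1]
    for nm,pts in(("wpan",((368,198),(372,202),(366,178),(380,175))),("bpan",((290,198),(315,195),(290,175),(314,175)))):
        print(nm,np.mean([np.median([atd("top",u+i,v+j,D)[2] for i in(-1,0,1) for j in(-1,0,1)]) for u,v in pts]).round(4))
s=sense();print(s["t"],s["ft_force"])
a=cv2.imread("pics/top17.png").astype(int);b=cv2.imread("pics/top18.png").astype(int)
print(abs(a-b)[160:206,285:400].mean())
sign_off()
E
```

```text
wpan 0.0805
bpan 0.0804
wpan 0.0815
bpan 0.079
wpan 0.0805
bpan 0.0799
28.7667 [ 0.63400531 -0.56090651 -0.0778112 ]
0.747511027095148
the job is handed in; nothing more can be done
```

I identified the blank on the balance as the small 300 g one: it measured about 56 mm across and 18 mm thick in the camera. I swung the guard open by its handle, set the 200 g and 100 g weights on the pan, and handed the job in at about 28.8 s of the 72 s allowed.

The last checks all agreed:
- **Beam:** both pans read about 80 mm high (79–81.5 mm over repeated readings), so the beam is level. It showed no visible motion.
- **Weights:** the 200 g and 100 g weights both stand upright on the pan, and the 400 g weight was left standing in the rack.
- **Guard:** its handle sits within a few pixels of where it should be at the 2.05 rad stop.
- **Everything else:** the blanks and bystanders look unmoved in the final pictures, and the gripper is clear of everything.

One reading stood out along the way. The wrist force rose to about 7 N while the fingers closed on the 100 g weight, and it was gone once the weight was lifted.

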